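# Pack seven ink pots into the round tin

## Task

Fill the round tin so that all seven ink pots stand upright on its floor, six close together around the white one. First set the white pot, which has slid aside, back in the middle; then take the yellow and the orange pot from the sloped rack and set them down, without dropping them, in the two free places by the wall. Leave the tin where it stands, the black bottle in its bay and the pail and spatula alone.

Things in the scene. Friction and masses are not known exactly. Their poses are not given: they have to be found in the camera images.
- tin: Open loose steel tin, 0.9 kg: 166 mm outside, 160 mm inside, 34 mm high, inner floor 4 mm above its underside. Origin: centre of underside. Takes six pots round one in the middle: centres about 52 mm out, 60 degrees apart, about 4 mm play between neighbours. Four stand along the wall at the start; the two empty places there are adjacent, about 30 degrees either side of the tin's +x axis.
- pot_red: Red ink pot, 82 mm high, about 140 g: round body 48 mm across (foot bevelled to 40 mm over the lowest 6 mm), shoulder from 42 to 50 mm height, then a plain cap 22 mm across up to the top. Origin: centre of its underside, +z out through the cap. Stands upright in the tin by the wall, already in its place.
- pot_blue: Blue ink pot, 82 mm high, about 140 g: round body 48 mm across (foot bevelled to 40 mm over the lowest 6 mm), shoulder from 42 to 50 mm height, then a plain cap 22 mm across up to the top. Origin: centre of its underside, +z out through the cap. Stands upright in the tin by the wall, already in its place.
- pot_green: Green ink pot, 82 mm high, about 140 g: round body 48 mm across (foot bevelled to 40 mm over the lowest 6 mm), shoulder from 42 to 50 mm height, then a plain cap 22 mm across up to the top. Origin: centre of its underside, +z out through the cap. Stands upright in the tin by the wall, already in its place.
- pot_violet: Violet ink pot, 82 mm high, about 140 g: round body 48 mm across (foot bevelled to 40 mm over the lowest 6 mm), shoulder from 42 to 50 mm height, then a plain cap 22 mm across up to the top. Origin: centre of its underside, +z out through the cap. Stands upright in the tin by the wall, already in its place.
- pot_middle: White ink pot, 82 mm high, about 140 g: round body 48 mm across (foot bevelled to 40 mm over the lowest 6 mm), shoulder from 42 to 50 mm height, then a plain cap 22 mm across up to the top. Origin: centre of its underside, +z out through the cap. Belongs in the middle of the tin; at the start it stands upright on the tin's floor but 22 to 37 mm off the middle, slid towards the two empty places and blocking them.
- pot_yellow: Yellow ink pot, 82 mm high, about 140 g: round body 48 mm across (foot bevelled to 40 mm over the lowest 6 mm), shoulder from 42 to 50 mm height, then a plain cap 22 mm across up to the top. Origin: centre of its underside, +z out through the cap. Stands at the start in one of the three bays of the sloped rack, so its axis leans 25 degrees from vertical, cap towards the rack's front (the side near the robot).
- pot_orange: Orange ink pot, 82 mm high, about 140 g: round body 48 mm across (foot bevelled to 40 mm over the lowest 6 mm), shoulder from 42 to 50 mm height, then a plain cap 22 mm across up to the top. Origin: centre of its underside, +z out through the cap. Stands at the start in one of the three bays of the sloped rack, so its axis leans 25 degrees from vertical, cap towards the rack's front (the side near the robot).
- thinner: Black bottle of the same shape and size as the pots; stands in one of the bays of the sloped rack and stays there. Origin: centre of its underside, +z out through the cap.
- rack: Fixed plywood rack on legs, 222 mm long (its y), 70 mm deep; its deck slopes down at 25 degrees to its front (its -x, roughly facing the robot). Three open bays side by side, 71 mm apart, walls 20 mm high square to the deck: a bottle lifts out along its own axis, more than 20 mm. Origin: on the table under its centre; deck middle 140 mm above the table.
- pail: White ink pail with blue lid, 116 mm across, 122 mm high, loose, bystander. Origin: centre of underside.
- spatula: Ink spatula lying on the table, loose, bystander. Lies along its x axis.

How it is judged:
By the outcome, as a careful person would: the job done as asked, in the order asked, and still so for the second after the job is handed in, with the robot touching nothing.
It also fails if it takes over 72 s, if anything falls off the work surface, if the arm or the gripper's body presses on something with over 40 N, if the wrist force passes 120 N, or if a joint passes its speed limit or range.

## Robot

A 6-joint arm with a two-finger parallel gripper is mounted at the origin on the work surface. World frame = base frame: x ahead of the robot, y to its left, z up, the work surface at z = 0. Lengths are in mm, angles in rad, forces in N, time in s.
With the tool pointing down it reaches from about 350 to 850 mm from the base axis. Payload 8.1 kg.
Tool frame: the origin (TCP) lies on the centre line of the jaws, within the pads' length; the fingertips stand tips_ahead ahead of it and the grasp point (between the pads) lies 5 mm behind it (tips_ahead is the distance from the TCP to the fingertips, in mm); y points along the fingers, x is the direction in which the jaws open and shut, and the axes are right-handed (so a half turn about y gives the same grasp; the last joint's range is limited). The gripper opens to 93 mm and grips with 3 to 60 N. Pads are 15 mm wide; open, the fingers measure 128 mm over their backs; the gripper's body (75 mm by 188 mm) begins 65 mm behind the grasp point.
Start: joints at [-0.085, 0.13, 1.488, -0, 1.523, -0.085], TCP at [600.004, 0.022, 232.635] pointing down, gripper open.
Joint ranges: [-2.96, 2.96], [-0.89, 2.26], [0.02, 2.5], [-1.34, 4.48], [0, 2.73], [-2.66, 2.66]. Speed limits (rad/s): [2.39, 2.39, 2.79, 3.14, 3.14, 3.14].

## Interface

Orientations are given as a unit quaternion [w, x, y, z].
In Python, from cell import * gives the robot as it stands.
- The arm moves only by the shell command python3 -m inch 'ROWS' [FORCE]. ROWS is a JSON object of lists of equal length, an entry for each row: "claw": the finger opening in cm, from 0 to 9.3; "dp": the shift along the tool's x, y, z in cm, a list of three; "yaw": the turn about the tool's y in degrees. In form: {"claw": [claw, ...], "dp": [[dx, dy, dz], ...], "yaw": [yaw, ...]}. A call has 1 to 5 rows; each row shifts and turns the pose as measured when the row begins, along the tool's axes as they then stand; what a row does not reach is not made up. A row lasts 1/10 s, in which the tool goes at most 50 mm and 8.59 degrees, less where a joint would pass 70% of its speed; a pose out of reach is approached as far as the arm can. A call is refused whole if a number of a shift passes 5 or a number of a turn 8.59, either way. A call with a gripper value outside its range is refused whole. The fingers move at their own pace and stop on an object; FORCE is the grip in N (left out, the last holds). Time passes only in rows, so rows that do not move let the fingers close. It gives the time, the measured TCP pose, the force and the opening at its end, in the units of the state.
- get_state(): the state, without advancing time (a new reading comes with each control period).
- camera(name): name is "scene" or "side" or "wrist"; returns a dict with "image" (420x560x3 uint8, red, green, blue), "vfov" (degrees; the focal length in pixels is half the picture's height over the tangent of half this angle, whatever the lens; pixels are square), "cx", "cy" (the principal point, pixels), "position" and "orientation" of the camera in the world; the wrist camera has in their place "mount" (4x4, takes a point from camera to tool coordinates, whose origin is the TCP and whose axes are the tool frame's). Camera axes: x right, y up, looking along -z (the intrinsics and any distortion apply to the point x, -y, -z); pixel columns grow to the right and rows downward; lengths in mm; the calibration is good to about 2 mm. The wrist camera is an equidistant fisheye: a pixel r from the principal point sees the ray r / f radians off the axis. A picture is of the moment at which its call begins: read the wrist's pose just before it. There is no depth.
- sign_off(): hands the job in, once; it reports no verdict.
Trained networks look in a picture, given as the dict that the camera call returned (one of the last four; its "shot" number tells which), for a name from the list of things; names that differ only in an ending like _2 or _b are one class to them, and where a whole thing is asked for, a point or a joint stands for the part that bears it (a point fixed in the world has none). Each returns a list of dicts, best first, with "score" (0 to 1); they miss things now and then, are a little off and sometimes report something else, mostly with a low value. They report only what shows in the picture. A call takes as long as a camera call.
- recognise(picture, label): "at" ([x, y, z] in mm, in the coordinates of the camera as it stood for that picture, good to about 4 mm: the middle of the surface that is visible of it).
- mark_of(picture, label): "at" ([x, y, z] in mm, in the coordinates of the camera as it stood for that picture, good to about 4 mm: a listed point, or the origin of a listed thing).
The state is a dict: "t": time; "joints": joint angles; "qvel": joint speeds; "joint_efforts": joint torques, N m; "tcp_pos": TCP position; "eef_rot": TCP orientation; "wrist_force": force on the tool from outside, world axes, zero at the start; "torque": the same for the moment, N m; "width": finger opening in mm.
Only numpy, scipy, OpenCV 4.12 (cv2) and the standard library are available. Lean on these libraries where they do the work, as an engineer would, in place of code of your own. Each camera call takes 0.05 s, during which the arm holds its last target.

## Working session

There is one attempt and no reset: what is moved stays moved. The work goes in short steps, Python scripts to look and compute and a shell command to move; the robot and the scene stay as the last step left them, time stands still between calls to the robot, and variables do not carry over. Pictures are saved under pics/ and viewed, and the job is handed in when it is done.

```bash
ls; mkdir -p pics
python3 - <<'E'
from cell import *
import cv2
print(get_state())
for n in ("scene","side","wrist"):
    c=camera(n); cv2.imwrite(f"pics/{n}0.png",c["image"][:,:,::-1])
    print({k:v for k,v in c.items() if k!="image"})
E
```

```text
pics
{'t': 0.0, 'joints': array([-8.53654314e-02,  1.31150515e-01,  1.48926566e+00, -1.55679079e-05,
        1.52299851e+00, -8.54204885e-02]), 'qvel': array([ 0.00073396, -0.00036241,  0.00034328,  0.00056596, -0.00058181,
       -0.00162697]), 'joint_efforts': array([-1.61290725e-03, -5.59853125e+01, -4.91755986e+01,  7.67333270e-02,
        3.59135563e-02, -2.97389461e-04]), 'tcp_pos': array([5.99460321e+02, 8.35930421e-02, 2.31601265e+02]), 'eef_rot': array([ 7.07155952e-01, -7.07057023e-01,  6.22575618e-04,  6.62042834e-04]), 'wrist_force': array([-0.35474169, -0.84202898,  0.66062402]), 'torque': array([ 0.03960789, -0.04312916, -0.03270872]), 'width': 93.00948431390952}
{'vfov': 55.96486114732901, 'cx': 281.1631466781623, 'cy': 201.38481074012668, 'position': array([1090.52312802,  613.63368309,  675.39413146]), 'orientation': array([0.30917538, 0.15397042, 0.42060036, 0.83892731]), 'shot': 1}
{'vfov': 47.34837367037547, 'cx': 287.0171290735993, 'cy': 211.40424002411999, 'position': array([ 557.48722284, -732.64849459,  683.63236298]), 'orientation': array([ 0.89520662,  0.44396271, -0.01241084, -0.03671768]), 'shot': 2}
{'vfov': 65.70646984690485, 'cx': 279.83016114168066, 'cy': 208.5376547635704, 'mount': array([[ 9.99999820e-01, -1.70963068e-04,  5.74564821e-04,
        -1.57386309e+00],
       [ 5.99213555e-04,  2.57558711e-01, -9.66262465e-01,
        -1.51330618e+02],
       [ 1.72110213e-05,  9.66262636e-01,  2.57558767e-01,
         7.19971222e+01],
       [ 0.00000000e+00,  0.00000000e+00,  0.00000000e+00,
         1.00000000e+00]]), 'shot': 3}
```

View pics/scene0.png

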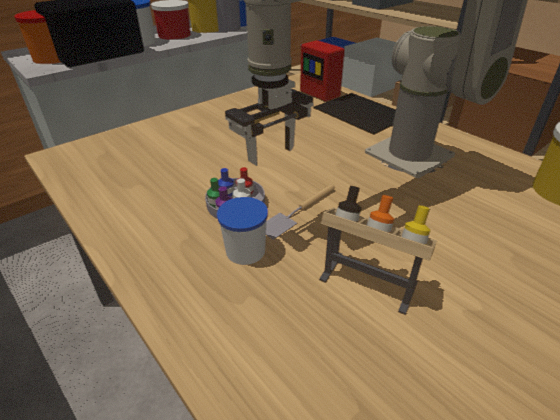

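View pics/side0.png

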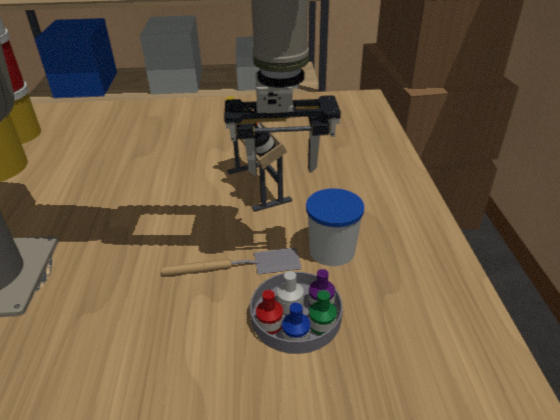

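View pics/wrist0.png

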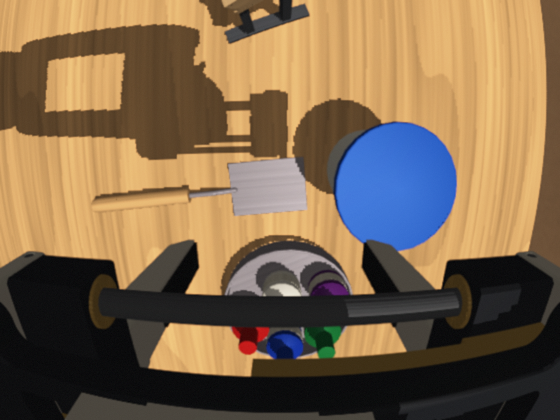

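Run:
```python
import cell
print([ (k,getattr(cell,k)) for k in dir(cell) if not k.startswith('__')])
```

```text
[('PlanningError', <class 'cell.PlanningError'>), ('camera', <function make.<locals>.drawn_camera at 0x7f11a5c940e0>), ('get_state', <function make.<locals>.<lambda> at 0x7f11a5c945e0>), ('mark_of', <function make.<locals>.keyed.<locals>.call at 0x7f11a5c94860>), ('recognise', <function make.<locals>.keyed.<locals>.call at 0x7f11a5c94720>), ('sign_off', <function connect.<locals>.done at 0x7f11a5c0b740>), ('tips_ahead', 14.0)]
```

The pictures show the tin with four pots by the wall and the white one off centre (side view, around 297,308). The pail stands behind it. The rack holds black, orange and yellow, in that order left to right in the scene view (x 350/382/418). Next I'll measure with the networks.

```bash
cat > h.py <<'E'
from cell import *
import numpy as np, cv2
from scipy.spatial.transform import Rotation as R
def rot(q): return R.from_quat([q[1],q[2],q[3],q[0]])
def shot(n,save=None):
    s=get_state(); c=camera(n)
    if n=="wrist":
        T=np.eye(4);T[:3,:3]=rot(s["eef_rot"]).as_matrix();T[:3,3]=s["tcp_pos"]
        M=T@c["mount"]
    else:
        M=np.eye(4);M[:3,:3]=rot(c["orientation"]).as_matrix();M[:3,3]=c["position"]
    if save: cv2.imwrite("pics/"+save,c["image"][:,:,::-1])
    return c,M
def W(M,p): return M[:3,:3]@np.array(p)+M[:3,3]
def f(c): return 210/np.tan(np.radians(c["vfov"]/2))
def ray(c,M,u,v,z,fish=False):
    x=(u-c["cx"])/f(c);y=(v-c["cy"])/f(c)
    if fish:
        r=np.hypot(x,y); s=np.sin(r)/max(r,1e-9); d=np.array([x*s,-y*s,-np.cos(r)])
    else: d=np.array([x,-y,-1])
    d=M[:3,:3]@d; t=(z-M[2,3])/d[2]
    return M[:3,3]+t*d
def proj(c,M,p,fish=False):
    q=M[:3,:3].T@(np.array(p)-M[:3,3]); x,y,z=q[0],-q[1],-q[2]
    if fish:
        h=np.hypot(x,y); a=np.arctan2(h,z); return c["cx"]+f(c)*a*x/h, c["cy"]+f(c)*a*y/h
    return c["cx"]+f(c)*x/z, c["cy"]+f(c)*y/z
E
python3 - <<'E'
from h import *
np.set_printoptions(precision=1,suppress=True)
for n in ("scene","side","wrist"):
    c,M=shot(n)
    for l in "tin pot_red pot_blue pot_green pot_violet pot_middle pot_yellow pot_orange thinner rack pail spatula".split():
        r=mark_of(c,l)
        print(n,l,[(W(M,a["at"]),round(a["score"],2)) for a in r[:2]])
E
```

```text
scene tin []
scene pot_red [(array([ 561. , -173.8,   -0.4]), 0.69)]
scene pot_blue [(array([ 656.7, -136. ,    4.8]), 0.59), (array([ 603.4, -207.5,    3.7]), 0.58)]
scene pot_green [(array([ 656.3, -132.9,    2.8]), 0.55)]
scene pot_violet [(array([ 654.3, -134.9,    3.6]), 0.47)]
scene pot_middle [(array([ 596.2, -135.8,    2.5]), 0.78)]
scene pot_yellow [(array([526.8, 344.4, 140.2]), 0.59)]
scene pot_orange [(array([552.4, 278.5, 137.4]), 0.56)]
scene thinner [(array([575.5, 211.4, 139.9]), 0.88)]
scene rack [(array([549.8, 280.4,   0.8]), 0.64)]
scene pail [(array([701.1,  18.1,  -2.3]), 0.59)]
scene spatula [(array([486.5, -14.4,   2.9]), 0.89)]
side tin [(array([ 611.9, -151.7,   -2. ]), 0.92)]
side pot_red [(array([ 566.4, -176.8,    2.2]), 0.82)]
side pot_blue [(array([ 602.6, -206.4,    3.7]), 0.92)]
side pot_green [(array([ 653.9, -184. ,    5.8]), 0.88)]
side pot_violet [(array([ 661. , -132.6,    6.2]), 0.83), (array([ 603.3, -204.2,    6.4]), 0.37)]
side pot_middle [(array([ 603.2, -130.4,    4.6]), 0.84)]
side pot_yellow []
side pot_orange []
side thinner [(array([575.7, 215. , 138.8]), 0.91)]
side rack [(array([552.6, 280.6,   0.1]), 0.85)]
side pail [(array([703.4,  22.3,   4. ]), 0.97)]
side spatula [(array([487.5,  -9.9,   1.9]), 0.78), (array([ 613.4, -153.2,   -2.6]), 0.21)]
wrist tin [(array([ 606. , -155. ,    0.6]), 0.75)]
wrist pot_red []
wrist pot_blue [(array([ 606.7, -200.8,   -0.2]), 0.89)]
wrist pot_green [(array([ 650.5, -180.9,    1.4]), 0.65)]
wrist pot_violet [(array([ 659.1, -132. ,    1. ]), 0.76)]
wrist pot_middle [(array([ 597.7, -129.3,   -2.1]), 0.79)]
wrist pot_yellow []
wrist pot_orange []
wrist thinner []
wrist rack []
wrist pail [(array([700.9,  21.2,  -2.3]), 0.94), (array([483.7, -13.3,  -0.5]), 0.4)]
wrist spatula [(array([484.1, -12.1,  -2. ]), 0.9)]
```

Run:
```python
from h import *
for n,box in (("side",(230,250,130,110)),("scene",(190,150,100,80)),("scene",(310,170,140,110))):
    c,M=shot(n); im=c["image"][:,:,::-1].copy()
    x,y,w,h=box; k=5
    big=cv2.resize(im[y:y+h,x:x+w],None,fx=k,fy=k,interpolation=cv2.INTER_CUBIC)
    def circ(ctr,r,col,ax=None):
        ax=np.array([0,0,1.]) if ax is None else ax
        u=np.cross(ax,[0,1,0.1]);u/=np.linalg.norm(u);v=np.cross(ax,u)
        P=[proj(c,M,np.array(ctr)+r*(np.cos(t)*u+np.sin(t)*v)) for t in np.linspace(0,6.3,60)]
        P=((np.array(P)+.5-[x,y])*k).astype(np.int32); cv2.polylines(big,[P],0,col,1)
    C=np.array([609.5,-155])
    circ([*C,34],83,(255,255,255)); circ([*C,34],80,(200,200,200))
    for a in (24,-36,-96,-156,84,144):
        p=C+52*np.array([np.cos(np.radians(a)),np.sin(np.radians(a))])
        circ([*p,86],11,(0,255,255))
    circ([600,-131,86],11,(0,0,255))
    a=np.radians(20); ax=np.array([-np.cos(a)*np.sin(np.radians(25)),-np.sin(a)*np.sin(np.radians(25)),np.cos(np.radians(25))])
    for i in (-1,0,1):
        o=np.array([551,279.5,140])+71*i*np.array([-np.sin(a),np.cos(a),0])
        circ(o+82*ax,11,(255,0,255),ax); circ(o+50*ax,11,(255,0,255),ax)
    cv2.imwrite(f"pics/z_{n}{x}.png",big)
```

```text
(no output)
```

View pics/z_side230.png

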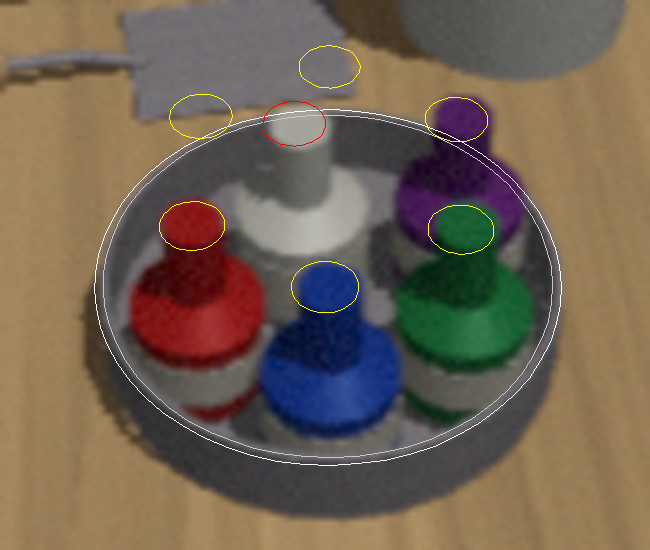

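View pics/z_scene190.png

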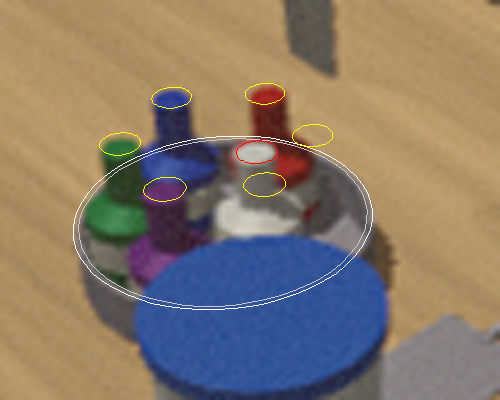

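View pics/z_scene310.png

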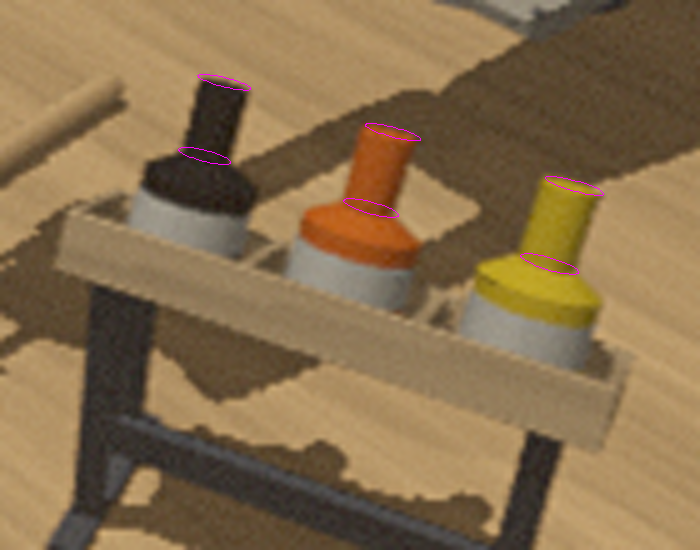

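Both views agree: tin centre at about (609.5,-155), pots at 24/-36/-96/-156°, free places at 84° and 144°, white at about (600,-131). The rack model, yawed 20°, overlays well. Now the white pot.

```bash
python3 -m inch '{"claw":[4,4,4,4,4],"dp":[[0,0,-4.4],[0,0,-4.4],[0,0,-4.3],[0,3,0],[0,3,0]],"yaw":[3,3,0,0,0]}' 20; python3 -m inch '{"claw":[4,4],"dp":[[0,0,0],[0,0,0]],"yaw":[0,0]}'
```

```text
t: 2.75
tcp_pos: [596.8, -135.5, 177.4]
eef_rot: [-0.705, 0.707, -0.034, 0.041]
wrist_force: [-0.2, 1.0, -0.4]
width: 57.5
t: 2.95
tcp_pos: [594.3, -135.6, 173.5]
eef_rot: [-0.706, 0.706, -0.036, 0.039]
wrist_force: [0.6, 0.8, -0.2]
width: 42.5
```

```bash
python3 -m inch '{"claw":[4,4,4,4,4],"dp":[[0.55,0,0.5],[0,0,0],[0,0,0],[0,3,0],[0,0,0]],"yaw":[0,0,0,0,0]}'
python3 - <<'E'
from h import *
c,M=shot("wrist","w1.png")
print(get_state()["tcp_pos"])
r=mark_of(c,"pot_middle"); print([(W(M,a["at"]),a["score"]) for a in r])
E
```

```text
t: 3.45
tcp_pos: [604.9, -129.6, 150.1]
eef_rot: [-0.705, 0.707, -0.032, 0.041]
wrist_force: [-0.6, 0.4, -0.6]
width: 39.8
[ 606.73596203 -130.21667413  153.59101769]
[(array([ 599.74896882, -130.82341275,    4.14771202]), 0.94), (array([484.99760526, -13.57169842,  -2.49834292]), 0.33)]
```

View pics/w1.png

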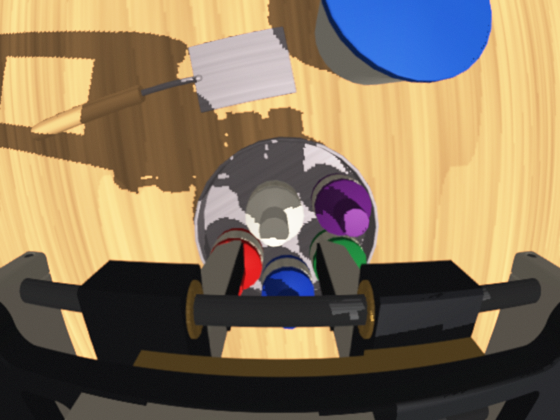

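The wrist view shows white's cap at about (274,222), between violet and red. I'll let the arm settle and check how noisy the pose reading is.

```bash
for i in 1 2 3; do python3 -m inch '{"claw":[4,4],"dp":[[0,0,0],[0,0,0]],"yaw":[0,0]}' | head -3; done
```

```text
t: 3.75
tcp_pos: [609.0, -130.9, 158.4]
eef_rot: [-0.704, 0.708, -0.028, 0.045]
t: 3.95
tcp_pos: [609.9, -131.2, 160.5]
eef_rot: [-0.704, 0.708, -0.027, 0.046]
t: 4.15
tcp_pos: [610.1, -131.3, 161.0]
eef_rot: [-0.704, 0.708, -0.027, 0.046]
```

```bash
cat > st.py <<'E'
from h import *
np.set_printoptions(precision=3,suppress=True)
import sys
s=get_state(); m=rot(s["eef_rot"]).as_matrix()
print("tcp",s["tcp_pos"].round(1),"yaw x deg",np.degrees(np.arctan2(m[1,0],m[0,0])).round(2),"y axis",m[:,1],"w",round(s["width"],1),"F",s["wrist_force"].round(1),"t",s["t"])
if len(sys.argv)>3:
    t=np.array([float(a) for a in sys.argv[1:4]]); print("dp cm",m.T@(t-s["tcp_pos"])/10)
    if len(sys.argv)>4: 
        d=(np.degrees(np.arctan2(m[1,0],m[0,0]))-float(sys.argv[4])+180)%360-180; print("yaw deg",d)
E
python3 st.py 600.2 -131 110 -6
```

```text
tcp [ 610.1 -131.3  161. ] yaw x deg -5.98 y axis [ 0.027 -0.007 -1.   ] w 39.8 F [ 0.2 -0.6 -0.7] t 4.15
dp cm [-1.125  5.075 -0.051]
yaw deg 0.02302471931628247
```

```bash
python3 -m inch '{"claw":[4,4,4,4,4],"dp":[[-0.4,1.5,0],[-0.4,1.5,0],[-0.3,1,0],[0,0,0],[0,0,0]],"yaw":[0,0,0,0,0]}'|head -2;python3 -m inch '{"claw":[4,4,4],"dp":[[0,0,0],[0,0,0],[0,0,0]],"yaw":[0,0,0]}' |head -2;  python3 st.py 600.2 -131 72 -6
```

```text
t: 4.65
tcp_pos: [597.5, -129.9, 114.7]
t: 4.95
tcp_pos: [597.9, -130.0, 115.3]
tcp [ 597.9 -130.   115.3] yaw x deg -5.99 y axis [ 0.024 -0.007 -1.   ] w 39.8 F [-0.2  0.2 -0.1] t 4.95
dp cm [ 0.131  4.335 -0.054]
yaw deg 0.01050734093854544
```

```bash
python3 -m inch '{"claw":[4,4,4,4,4],"dp":[[0.1,1.4,0],[0,1.4,0],[0,1.0,0],[0,0.3,0],[0,0,0]],"yaw":[0,0,0,0,0]}'|head -2;python3 -m inch '{"claw":[4,4,4],"dp":[[0,0,0],[0,0,0],[0,0,0]],"yaw":[0,0,0]}' ;  python3 st.py 600.2 -131 72 -6; python3 -c '
from h import *
shot("side","s1.png");shot("wrist","w2.png")'
```

```text
t: 5.45
tcp_pos: [600.2, -130.4, 70.4]
t: 5.75
tcp_pos: [600.3, -130.5, 70.6]
eef_rot: [-0.704, 0.708, -0.028, 0.045]
wrist_force: [-0.4, 0.7, -0.2]
width: 40.1
tcp [ 600.3 -130.5   70.6] yaw x deg -5.98 y axis [ 0.024 -0.007 -1.   ] w 40.1 F [-0.4  0.7 -0.2] t 5.75
dp cm [ 0.002 -0.141 -0.055]
yaw deg 0.01718363600372186
```

View pics/s1.png

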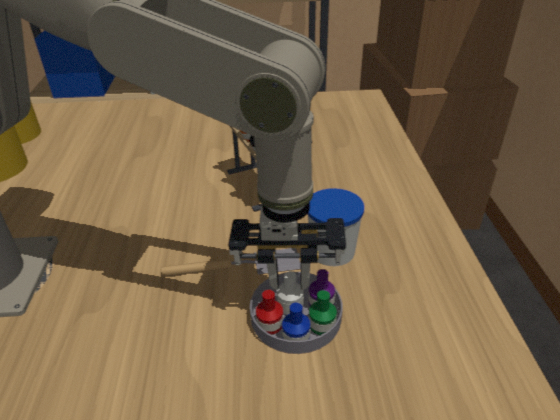

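View pics/w2.png

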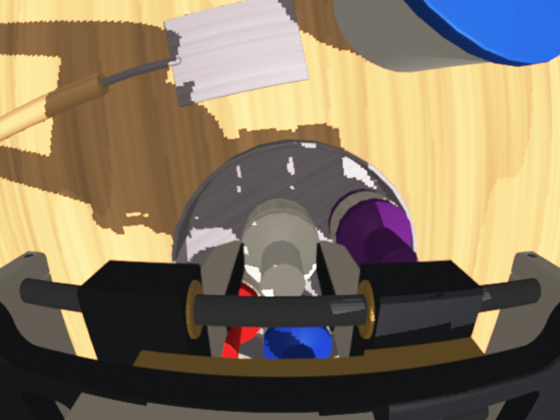

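The wrist view shows the white cap centred between the two fingers, at about (283,275). Closing.

```bash
python3 -m inch '{"claw":[1.5,1.5,1.5,1.5,1.5],"dp":[[0,0,0],[0,0,0],[0,0,0],[0,0,0],[0,0,0]],"yaw":[0,0,0,0,0]}' 20; python3 -m inch '{"claw":[1.5,1.5,1.5,1.5],"dp":[[0,-0.4,0],[0,-0.4,0],[0,0,0],[0,0,0]],"yaw":[0,0,0,0]}';  python3 st.py 609.5 -155 78 -6; python3 -c '
from h import *
shot("side","s2.png");c,M=shot("wrist","w3.png")'
```

```text
t: 6.35
tcp_pos: [600.7, -130.6, 71.7]
eef_rot: [-0.704, 0.708, -0.028, 0.046]
wrist_force: [-0.3, 0.2, -0.1]
width: 21.7
t: 6.75
tcp_pos: [600.1, -130.4, 79.8]
eef_rot: [-0.704, 0.708, -0.028, 0.046]
wrist_force: [0.5, -0.3, -1.4]
width: 21.4
tcp [ 600.1 -130.4   79.8] yaw x deg -5.99 y axis [ 0.024 -0.007 -1.   ] w 21.4 F [ 0.5 -0.3 -1.4] t 6.75
dp cm [ 1.182  0.217 -2.345]
yaw deg 0.014989534364133306
```

View pics/w3.png

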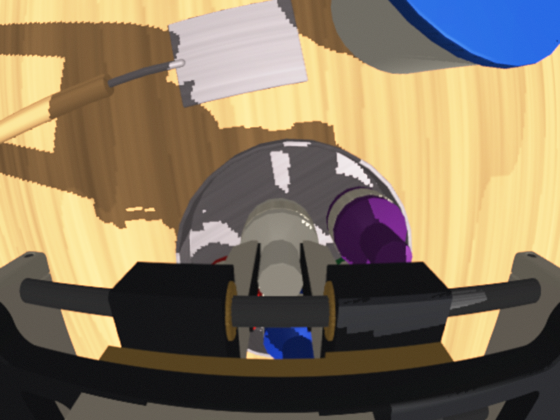

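```bash
python3 -m inch '{"claw":[1.5,1.5,1.5,1.5,1.5],"dp":[[0.5,0,-0.8],[0.5,0,-0.8],[0.05,0,-0.7],[0,0,0],[0,0,0]],"yaw":[0,0,0,0,0]}';python3 -m inch '{"claw":[1.5,1.5,1.5],"dp":[[0,0,0],[0,0,0],[0,0,0]],"yaw":[0,0,0]}';  python3 st.py 608.3 -155 78 -6; python3 -c '
from h import *
shot("side","s3.png")'
```

```text
t: 7.35
tcp_pos: [608.9, -157.2, 79.7]
eef_rot: [-0.704, 0.708, -0.029, 0.046]
wrist_force: [0.6, 1.3, -0.8]
width: 21.2
t: 7.65
tcp_pos: [608.7, -157.0, 79.5]
eef_rot: [-0.704, 0.708, -0.029, 0.046]
wrist_force: [0.1, -0.4, -1.4]
width: 21.7
tcp [ 608.7 -157.    79.5] yaw x deg -6.03 y axis [ 0.024 -0.006 -1.   ] w 21.7 F [ 0.1 -0.4 -1.4] t 7.65
dp cm [-0.063  0.15   0.191]
yaw deg -0.02549371431868508
```

View pics/s3.png

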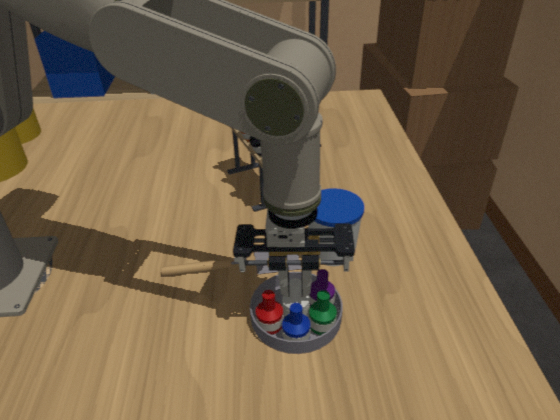

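```bash
python3 -m inch '{"claw":[1.5,1.5,1.5,1.5,1.5],"dp":[[-0.05,0,0.18],[0,0.3,0],[0,0.3,0],[0,0.15,0],[0,0,0]],"yaw":[0,0,0,0,0]}';python3 -m inch '{"claw":[1.5,1.5],"dp":[[0,0,0],[0,0,0]],"yaw":[0,0]}';  python3 st.py 608.3 -155 71 -6
```

```text
t: 8.2
tcp_pos: [608.7, -154.6, 71.6]
eef_rot: [-0.704, 0.708, -0.028, 0.045]
wrist_force: [0.6, -0.0, 1.1]
width: 21.5
t: 8.4
tcp_pos: [608.7, -154.6, 71.7]
eef_rot: [-0.704, 0.708, -0.028, 0.045]
wrist_force: [-0.1, -0.1, -1.3]
width: 21.8
tcp [ 608.7 -154.6   71.7] yaw x deg -5.98 y axis [ 0.024 -0.007 -1.   ] w 21.8 F [-0.1 -0.1 -1.3] t 8.4
dp cm [-0.033  0.065 -0.043]
yaw deg 0.017887067107608345
```

```bash
python3 -m inch '{"claw":[1.5,1.5,1.5],"dp":[[0,0.1,0],[0,0.1,0],[0,0,0]],"yaw":[0,0,0]}'; python3 -m inch '{"claw":[3.4,3.4,3.4,3.4],"dp":[[0,0,0],[0,0,0],[0,0,0],[0,0,0]],"yaw":[0,0,0,0]}';python3 -m inch '{"claw":[3.4,3.4,3.4,3.4],"dp":[[0,-1.5,0],[0,-2.5,0],[0,-2,0],[0,0,0]],"yaw":[0,0,0,0]}'; python3 -m inch '{"claw":[3.4,3.4,3.4,3.4],"dp":[[0,-2,0],[0,-2,0],[0,-2,0],[0,0,0]],"yaw":[0,0,0,0]}'
```

```text
t: 8.7
tcp_pos: [609.3, -154.8, 71.8]
eef_rot: [-0.704, 0.708, -0.028, 0.046]
wrist_force: [-0.3, 0.4, -2.2]
width: 21.7
t: 9.1
tcp_pos: [609.7, -155.0, 71.8]
eef_rot: [-0.704, 0.708, -0.028, 0.046]
wrist_force: [-0.4, 0.1, -0.5]
width: 33.7
t: 9.5
tcp_pos: [607.7, -154.4, 135.5]
eef_rot: [-0.704, 0.708, -0.028, 0.046]
wrist_force: [0.8, 0.8, 0.5]
width: 33.7
t: 9.9
tcp_pos: [605.8, -153.9, 197.0]
eef_rot: [-0.704, 0.708, -0.028, 0.046]
wrist_force: [0.6, -0.9, 0.0]
width: 34.1
```

```bash
cat > ov.py <<'E'
from h import *
import sys
C=np.array([609.5,-155]); tag=sys.argv[1]
for n,box in (("side",(230,250,130,110)),("scene",(190,150,110,90))):
    c,M=shot(n); im=c["image"][:,:,::-1].copy()
    x,y,w,h=box; k=5
    big=cv2.resize(im[y:y+h,x:x+w],None,fx=k,fy=k,interpolation=cv2.INTER_CUBIC)
    def circ(ctr,r,col):
        P=[proj(c,M,np.array(ctr)+r*np.array([np.cos(t),np.sin(t),0])) for t in np.linspace(0,6.3,60)]
        P=((np.array(P)+.5-[x,y])*k).astype(np.int32); cv2.polylines(big,[P],0,col,1)
    circ([*C,34],83,(255,255,255))
    for a in (24,-36,-96,-156,84,144):
        p=C+52*np.array([np.cos(np.radians(a)),np.sin(np.radians(a))]); circ([*p,86],11,(0,255,255))
    circ([*C,86],11,(0,0,255))
    cv2.imwrite(f"pics/{tag}_{n}.png",big)
    for l in ("tin","pot_middle","pot_yellow","pot_orange","pot_red","pot_blue","pot_green","pot_violet"):
        r=mark_of(c,l); print(n,l,[(W(M,a["at"]).round(1),round(a["score"],2)) for a in r[:1]])
E
python3 ov.py a
```

```text
side tin []
side pot_middle [(array([ 611.9, -154.3,    6.5]), 0.66)]
side pot_yellow [(array([527. , 346.6, 141.9]), 0.68)]
side pot_orange [(array([550.1, 281.2, 137.3]), 0.79)]
side pot_red [(array([ 564.9, -174.3,    7. ]), 0.58)]
side pot_blue [(array([ 605.1, -205.6,    4.7]), 0.62)]
side pot_green [(array([ 652.7, -181. ,    4. ]), 0.74)]
side pot_violet [(array([ 660.6, -127. ,    6.4]), 0.89)]
scene tin []
scene pot_middle [(array([ 607.9, -160.1,    0.9]), 0.81)]
scene pot_yellow [(array([525.9, 343.9, 138.3]), 0.6)]
scene pot_orange [(array([551.5, 271.9, 137.9]), 0.78)]
scene pot_red [(array([ 5.649e+02, -1.788e+02, -2.000e-01]), 0.74)]
scene pot_blue [(array([ 605.3, -206.1,    5.8]), 0.46)]
scene pot_green [(array([ 651.1, -184.3,    4.6]), 0.74)]
scene pot_violet [(array([ 652.2, -130.8,    2.9]), 0.66)]
```

View pics/a_side.png

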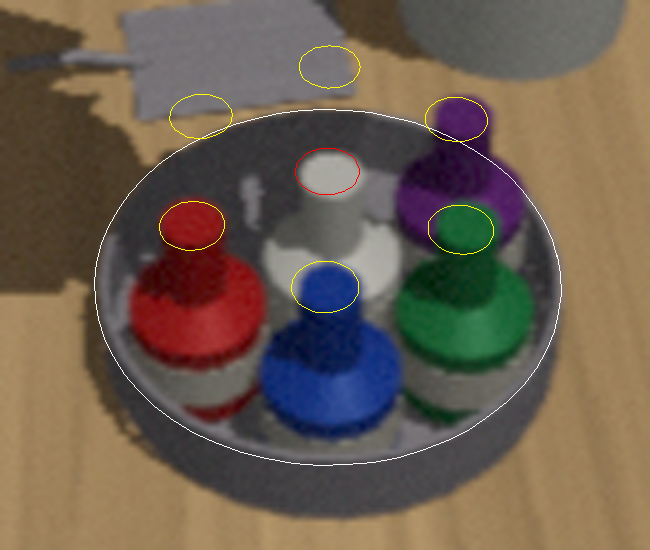

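View pics/a_scene.png

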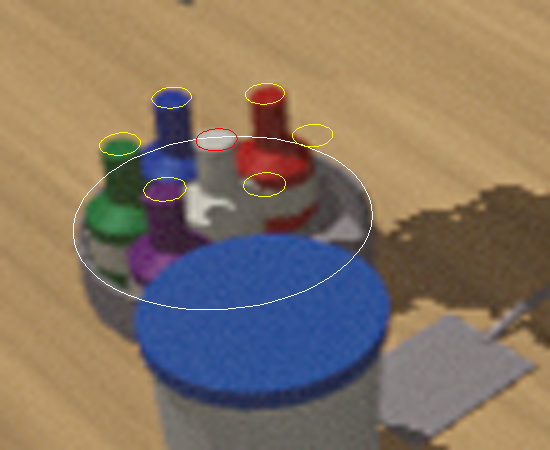

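White stands in the middle and the tin hasn't moved. In both views the white cap fills the red target ring. Next, rise, turn and travel to the yellow pot.

```bash
python3 -m inch '{"claw":[3.4,3.4,3.4,3.4,3.4],"dp":[[0,-2,0],[0,-2,0],[0,-2,0],[0,-2,0],[0,-1,0]],"yaw":[8,8,8,8,8]}' |head -2; python3 -m inch '{"claw":[3.4,3.4,3.4,3.4,3.4],"dp":[[0,0,0],[0,0,0],[0,0,0],[0,0,0],[0,0,0]],"yaw":[8,8,8,0,0]}' |head -2;  python3 st.py 520 250 290 -70
```

```text
t: 11.3
tcp_pos: [600.7, -152.3, 283.7]
t: 11.8
tcp_pos: [602.1, -152.8, 287.9]
tcp [ 602.1 -152.8  287.9] yaw x deg -72.31 y axis [ 0.021 -0.005 -1.   ] w 34.1 F [-1.  -1.  -0.2] t 11.8
dp cm [-40.865  -0.592   4.422]
yaw deg -2.3141184058742112
```

```bash
python3 -m inch '{"claw":[3.4,3.4,3.4,3.4,3.4],"dp":[[-3.5,-0.05,0.4],[-4,-0.05,0.4],[-4,-0.05,0.4],[-4,-0.05,0.4],[-4,-0.05,0.4]],"yaw":[-2,0,0,0,0]}' |head -2; python3 -m inch '{"claw":[3.4,3.4,3.4,3.4,3.4],"dp":[[-4,-0.05,0.4],[-4,0,0.4],[-4,0,0.4],[-4,0,0.4],[-3,0,0]],"yaw":[0,0,0,0,0]}' |head -2; python3 -m inch '{"claw":[3.4,3.4],"dp":[[-1.5,0,0],[0,0,0]],"yaw":[0,0]}' |head -2;   python3 st.py 498 335.5 250 -70
```

```text
t: 12.3
tcp_pos: [553.7, 37.9, 286.8]
t: 12.8
tcp_pos: [497.1, 229.3, 285.2]
t: 13.0
tcp_pos: [489.3, 247.5, 284.9]
tcp [489.3 247.5 284.9] yaw x deg -67.53 y axis [ 0.02  -0.005 -1.   ] w 34.0 F [-0.3 -0.5  0.7] t 13.0
dp cm [-7.836  3.463  4.11 ]
yaw deg 2.474500710563177
```

```bash
python3 -m inch '{"claw":[3.4,3.4,3.4,3.4,3.4],"dp":[[-2,0,1],[-2.5,0.5,1.3],[-2.3,0.8,1.5],[0,0.8,0],[0,0,0]],"yaw":[2.4,0,0,0,0]}' |head -2; python3 -m inch '{"claw":[3.4,3.4,3.4],"dp":[[0,0,0],[0,0,0],[0,0,0]],"yaw":[0,0,0]}' |head -2;   python3 st.py 498 335.5 230 -70;python3 - <<'E'
from h import *
c,M=shot("wrist","w4.png")
for l in ("pot_yellow","pot_orange"):
  r=mark_of(c,l); print([(W(M,a["at"]).round(1),a["score"]) for a in r])
shot("scene","c4.png")
E
```

```text
t: 13.5
tcp_pos: [503.5, 322.9, 263.2]
t: 13.8
tcp_pos: [504.3, 319.6, 263.9]
tcp [504.3 319.6 263.9] yaw x deg -69.48 y axis [ 0.021 -0.007 -1.   ] w 34.2 F [-0.8  0.1 -0. ] t 13.8
dp cm [-1.756  3.359 -0.089]
yaw deg 0.5219200761941352
[(array([530.1, 347.4, 140.2]), 0.79)]
[(array([549.7, 281.7, 142.9]), 0.75)]
```

View pics/w4.png

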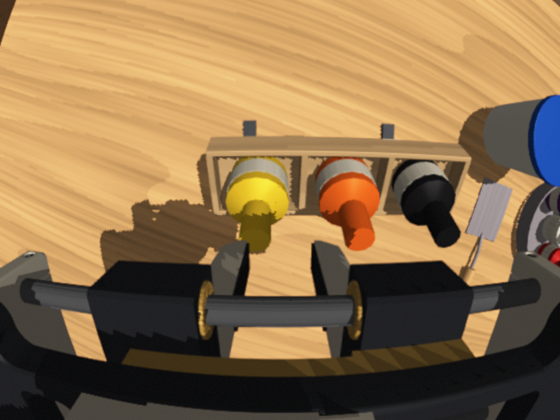

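View pics/c4.png

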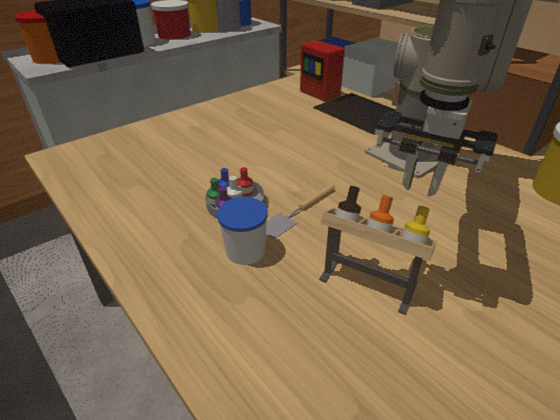

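Run:
```python
from h import *
c,M=shot("wrist")
big=cv2.resize(c["image"][:,:,::-1][130:270,190:490],None,fx=2.6,fy=2.6,interpolation=cv2.INTER_CUBIC)
a=np.radians(20); s,co=np.sin(np.radians(25)),np.cos(np.radians(25))
ax=np.array([-np.cos(a)*s,-np.sin(a)*s,co]); ry=np.array([-np.sin(a),np.cos(a),0]); rx=np.cross(ry,ax)
for i in (-1,0,1):
    o=np.array([551,279.5,140])+71*i*ry
    for h,r in ((82,11),(42,24)):
        P=[proj(c,M,o+h*ax+r*(np.cos(t)*ry+np.sin(t)*rx),True) for t in np.linspace(0,6.3,50)]
        P=((np.array(P)+.5-[190,130])*2.6).astype(np.int32); cv2.polylines(big,[P],0,(255,0,255),1)
cv2.imwrite("pics/w4o.png",big)
```

```text
(no output)
```

View pics/w4o.png

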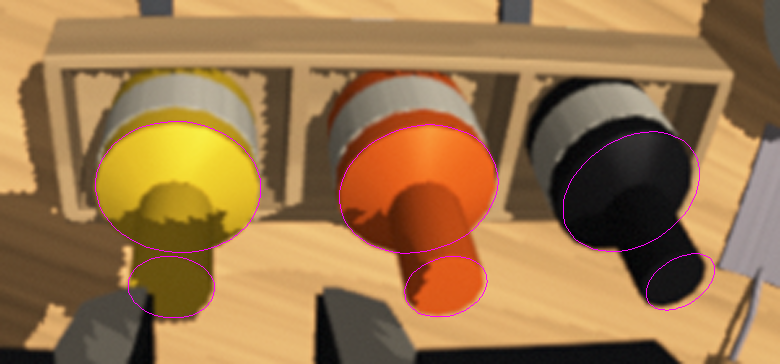

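```bash
python3 -m inch '{"claw":[3.6,3.6,3.6,3.6,3.6],"dp":[[-0.9,0,0],[-0.85,0.5,0],[0,1,0],[0,0,0],[0,0,0]],"yaw":[0.5,0,0,0,0]}' |head -2; python3 -m inch '{"claw":[3.6,3.6,3.6],"dp":[[0,0,0],[0,0,0],[0,0,0]],"yaw":[0,0,0]}' |head -2;   python3 st.py 497.7 335.7 201 -70
```

```text
t: 14.55
tcp_pos: [497.2, 338.9, 246.7]
t: 14.85
tcp_pos: [497.1, 338.6, 246.4]
tcp [497.1 338.6 246.4] yaw x deg -69.92 y axis [ 0.02  -0.008 -1.   ] w 35.8 F [ 0.2 -0.9 -0.3] t 14.85
dp cm [ 0.223  4.54  -0.12 ]
yaw deg 0.07616395474309456
```

```bash
python3 -m inch '{"claw":[3.6,3.6,3.6,3.6,3.6],"dp":[[0.25,1,-0.1],[0,1.5,0],[0,1.3,0],[0,0.5,0],[0,0,0]],"yaw":[0,0,0,0,0]}' |head -2; python3 -m inch '{"claw":[3.6,3.6,3.6],"dp":[[0,0,0],[0,0,0],[0,0,0]],"yaw":[0,0,0]}' |head -4;   python3 st.py 497.7 335.7 201 -70; python3 -c '
from h import *
c,M=shot("wrist","w5.png")'
```

```text
t: 15.35
tcp_pos: [497.7, 334.5, 198.6]
t: 15.65
tcp_pos: [497.7, 334.6, 198.6]
eef_rot: [0.581, -0.578, 0.398, -0.413]
wrist_force: [-0.5, -0.0, -0.1]
tcp [497.7 334.6 198.6] yaw x deg -69.96 y axis [ 0.019 -0.009 -1.   ] w 36.0 F [-0.5 -0.  -0.1] t 15.65
dp cm [-0.104 -0.24   0.039]
yaw deg 0.03840152525015128
```

View pics/w5.png

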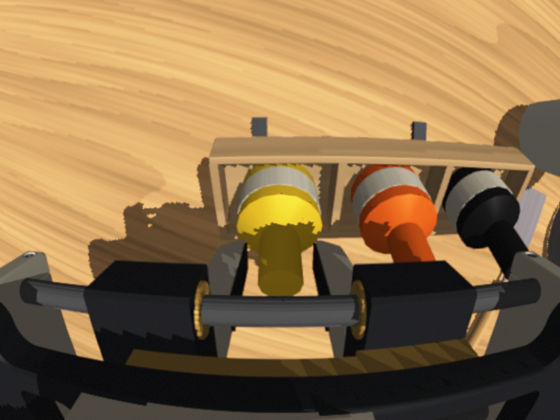

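```bash
python3 -m inch '{"claw":[3,1.5,1.5,1.5,1.5],"dp":[[-0.08,-0.25,0],[0,0,0],[0,0,0],[0,0,0],[0,0,0]],"yaw":[0,0,0,0,0]}' 15;python3 -m inch '{"claw":[1.5,1.5],"dp":[[0,0,0],[0,0,0]],"yaw":[0,0]}';   python3 st.py 497.7 335.7 201 -70
```

```text
t: 16.2
tcp_pos: [497.8, 335.8, 202.5]
eef_rot: [0.581, -0.577, 0.398, -0.413]
wrist_force: [-0.3, -0.6, -1.1]
width: 21.7
t: 16.4
tcp_pos: [497.7, 335.8, 202.4]
eef_rot: [0.581, -0.578, 0.398, -0.413]
wrist_force: [-0.4, 0.3, 0.3]
width: 21.6
tcp [497.7 335.8 202.4] yaw x deg -69.95 y axis [ 0.02  -0.008 -1.   ] w 21.6 F [-0.4  0.3  0.3] t 16.4
dp cm [ 0.003  0.139 -0.005]
yaw deg 0.04918717165909925
```

```bash
python3 -m inch '{"claw":[1.5,1.5,1.5,1.5,1.5],"dp":[[0,-0.9,-0.42],[0,-0.9,-0.42],[0,-0.9,-0.42],[0,-0.9,-0.42],[0,0,0]],"yaw":[0,0,0,0,0]}';python3 -m inch '{"claw":[1.5,1.5],"dp":[[0,0,0],[0,0,0]],"yaw":[0,0]}';   python3 st.py; python3 -c '
from h import *
c,M=shot("scene","c6.png");cv2.imwrite("pics/c6z.png",cv2.resize(c["image"][130:320,280:480,::-1],None,fx=3,fy=3));c,M=shot("wrist","w6.png")'
```

```text
t: 16.9
tcp_pos: [479.8, 329.9, 242.1]
eef_rot: [0.582, -0.577, 0.398, -0.413]
wrist_force: [0.5, 0.0, -1.5]
width: 21.5
t: 17.1
tcp_pos: [479.8, 329.9, 242.8]
eef_rot: [0.582, -0.577, 0.397, -0.413]
wrist_force: [0.3, -0.7, -0.7]
width: 21.8
tcp [479.8 329.9 242.8] yaw x deg -69.95 y axis [ 0.022 -0.007 -1.   ] w 21.8 F [ 0.3 -0.7 -0.7] t 17.1
```

View pics/c6z.png

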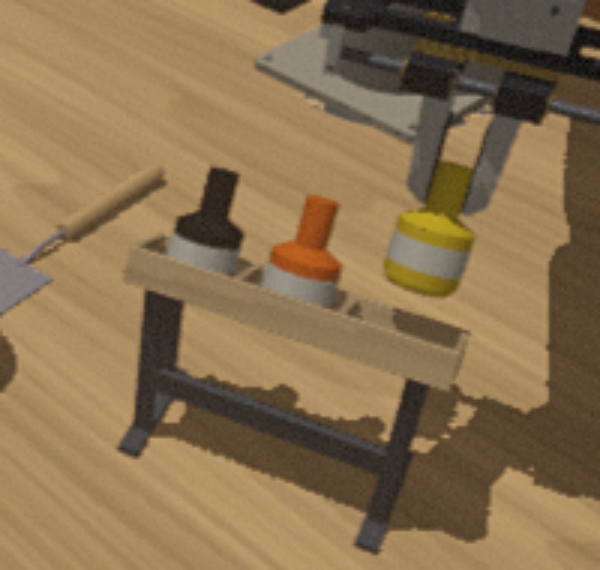

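View pics/w6.png

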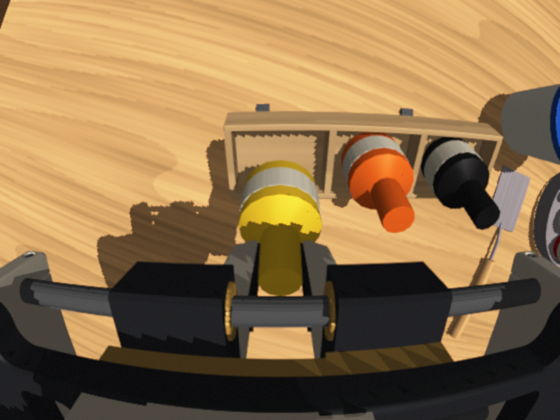

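Yellow is out of its bay and still leans 25°. I'll loosen the grip step by step so that it can swing upright.

```bash
python3 -m inch '{"claw":[1.5,1.5,1.5,1.5,1.5],"dp":[[0,-0.5,-1],[0,-0.5,-1],[0,0,0],[0,0,0],[0,0,0]],"yaw":[0,0,0,0,0]}' 8|tail -1;python3 -m inch '{"claw":[1.5,1.5],"dp":[[0,0,0],[0,0,0]],"yaw":[0,0]}' 5|tail -1;   python3 st.py; python3 -c '
from h import *
c,M=shot("scene");cv2.imwrite("pics/c7z.png",cv2.resize(c["image"][130:320,280:480,::-1],None,fx=3,fy=3));c,M=shot("wrist","w7.png")'
```

```text
width: 21.8
width: 21.7
tcp [458.5 322.1 251.7] yaw x deg -69.95 y axis [ 0.02  -0.008 -1.   ] w 21.7 F [-0.3 -0.3 -1.1] t 17.9
```

View pics/w7.png

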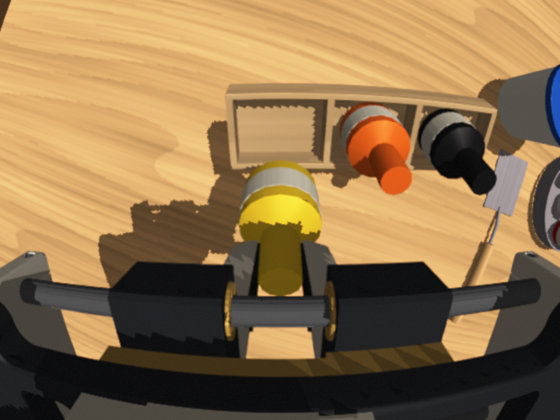

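View pics/c7z.png

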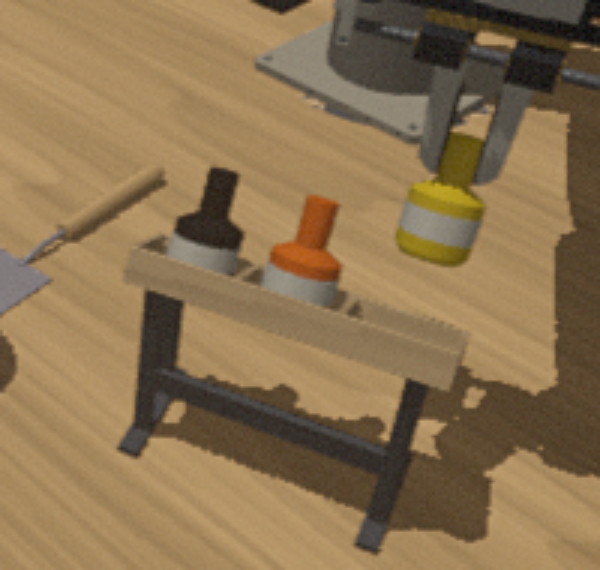

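It doesn't swing at 5 N. I'll tip it upright by pushing its lower body against the fixed rack's front edge.

```bash
python3 -m inch '{"claw":[1.5,1.5,1.5,1.5,1.5],"dp":[[0,0,-1.6],[0,0,-1.7],[0,1.5,0],[0,2,0],[0,1.5,0]],"yaw":[0,0,0,0,0]}' 8|tail -1;python3 -m inch '{"claw":[1.5,1.5,1.5],"dp":[[0,0.6,0],[0,0,0],[0,0,0]],"yaw":[0,0,0]}' |tail -1;   python3 st.py 428 310 188 -70; python3 -c '
from h import *
c,M=shot("scene");cv2.imwrite("pics/c8z.png",cv2.resize(c["image"][130:320,280:480,::-1],None,fx=3,fy=3))'
```

```text
width: 21.7
width: 22.0
tcp [429.6 310.2 189.6] yaw x deg -69.98 y axis [ 0.02  -0.009 -1.   ] w 22.0 F [-0.1  0.9 -0.7] t 18.8
dp cm [-0.04   0.157 -0.162]
yaw deg 0.02008866057295222
```

View pics/c8z.png

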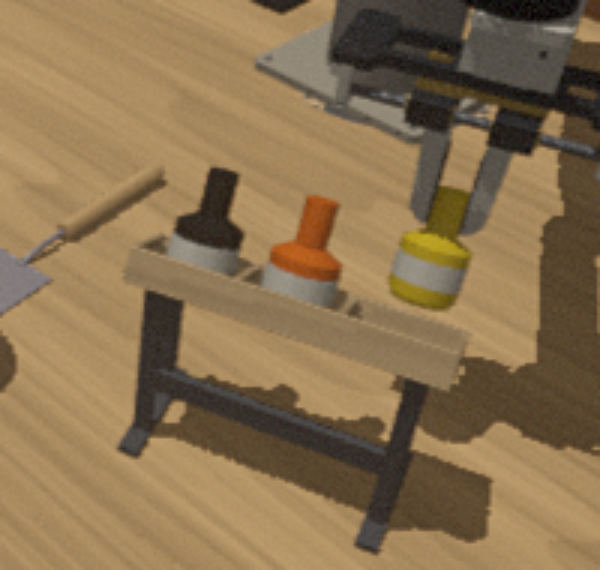

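```bash
python3 -m inch '{"claw":[1.5,1.5,1.5,1.5,1.5],"dp":[[0,0,0.6],[0,0,0.6],[0,0,0.6],[0,0,0.6],[0,0,0]],"yaw":[0,0,0,0,0]}' 8|tail -2;python3 -m inch '{"claw":[1.5,1.5,1.5],"dp":[[0,0,0.6],[0,0,0],[0,0,0]],"yaw":[0,0,0]}' |tail -2;   python3 st.py; python3 -c '
from h import *
c,M=shot("scene");cv2.imwrite("pics/c9z.png",cv2.resize(c["image"][130:320,280:480,::-1],None,fx=3,fy=3));c,M=shot("wrist","w9.png")'
```

```text
wrist_force: [-1.1, 0.6, -1.9]
width: 21.5
wrist_force: [-0.6, -0.1, -1.7]
width: 21.6
tcp [461.9 322.2 192.6] yaw x deg -69.99 y axis [ 0.023 -0.007 -1.   ] w 21.6 F [-0.6 -0.1 -1.7] t 19.65
```

View pics/c9z.png

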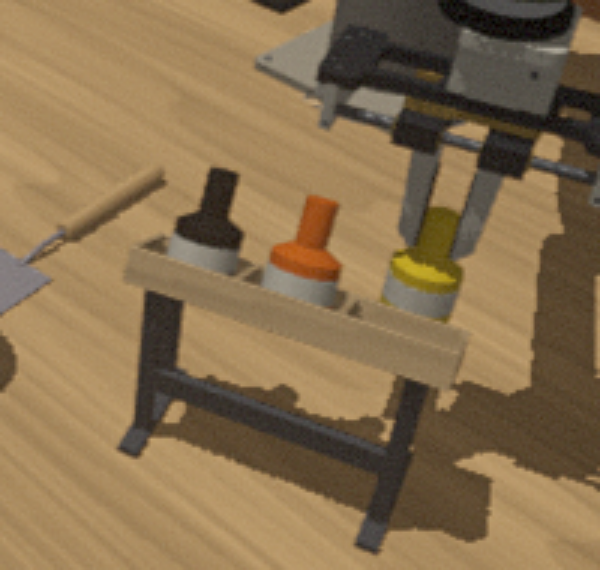

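View pics/w9.png

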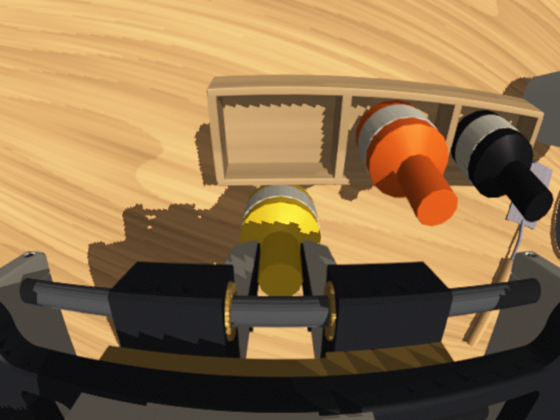

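The pot is turning upright: in the wrist view the body has moved in under the cap, at about (280,220). A little further.

```bash
python3 -m inch '{"claw":[1.5,1.5,1.5,1.5,1.5],"dp":[[0,0.2,0.4],[0,0.2,0.3],[0,0,0],[0,0,0],[0,0,0]],"yaw":[0,0,0,0,0]}' 8|tail -2; python3 st.py; python3 -c '
from h import *
c,M=shot("side");cv2.imwrite("pics/s10z.png",cv2.resize(c["image"][60:240,180:330,::-1],None,fx=3,fy=3));c,M=shot("wrist","w10.png")'
```

```text
wrist_force: [-0.4, -0.4, -0.5]
width: 21.9
tcp [468.3 324.6 188.2] yaw x deg -69.98 y axis [ 0.022 -0.007 -1.   ] w 21.9 F [-0.4 -0.4 -0.5] t 20.25
```

View pics/s10z.png

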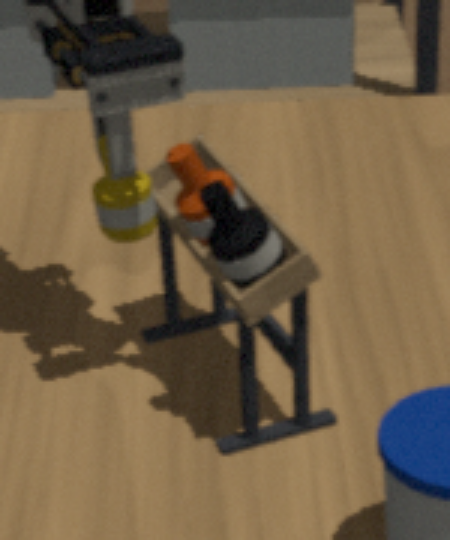

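View pics/w10.png

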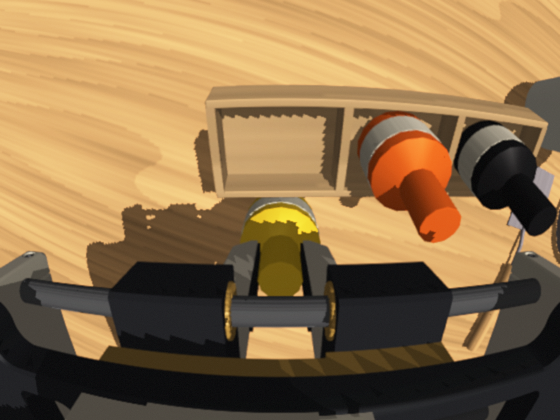

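```bash
cat > foot.py <<'E'
from h import *
import sys
l=sys.argv[1]; g=get_state()["tcp_pos"]
for n in ("scene","side","wrist"):
    c,M=shot(n); r=mark_of(c,l); 
    for a in r[:1]:
        p=W(M,a["at"]); print(n,p.round(1),round(a["score"],2),"rel tcp",(p-g).round(1))
E
python3 foot.py pot_yellow
```

```text
scene [470.4 326.8 118.8] 0.68 rel tcp [  2.1   2.2 -69.5]
side [476.9 329.3 120.1] 0.84 rel tcp [  8.6   4.7 -68.1]
wrist [473.2 324.9 120.2] 0.96 rel tcp [  4.8   0.4 -68.1]
```

```bash
python3 -m inch '{"claw":[1.5,1.5,1.5,1.5,1.5],"dp":[[0,0,0.35],[0,0,0],[0,0,0],[0,0,-1.5],[0,0,-1.5]],"yaw":[0,0,0,0,0]}' 8|tail -2; python3 -m inch '{"claw":[1.5,1.5,1.5,1.5,1.5],"dp":[[0,-2,0],[0,-3,0],[0,-3,0],[0,-1,0],[0,0,0]],"yaw":[0,0,0,0,0]}' 15|tail -2; python3 st.py 614 -102 250; python3 foot.py pot_yellow
```

```text
wrist_force: [-0.1, 0.2, -1.3]
width: 21.9
wrist_force: [-0.1, -0.1, -1.6]
width: 21.9
tcp [441.3 315.7 279.4] yaw x deg -70.0 y axis [ 0.023 -0.007 -1.   ] w 21.9 F [-0.1 -0.1 -1.6] t 21.65
dp cm [45.112  3.625  1.869]
scene [443.7 315.5 213. ] 0.61 rel tcp [  2.4  -0.3 -66.4]
side [444.6 317.5 210.7] 0.95 rel tcp [  3.3   1.7 -68.7]
wrist [440.9 314.6 209.1] 0.57 rel tcp [ -0.4  -1.1 -70.3]
```

```bash
python3 -m inch '{"claw":[1.5,1.5,1.5,1.5,1.5],"dp":[[2,-1,0],[3,-1,0],[4,-0.5,0],[4,0,0.2],[4,0,0.2]],"yaw":[0,0,0,0,0]}' 15|tail -2; python3 -m inch '{"claw":[1.5,1.5,1.5,1.5,1.5],"dp":[[4,0,0.3],[4,0,0.3],[4,0,0.3],[4,0,0.3],[4,0,0.3]],"yaw":[0,0,0,0,0]}' |tail -2; python3 -m inch '{"claw":[1.5,1.5,1.5],"dp":[[2,0,0],[0,0,0],[0,0,0]],"yaw":[0,0,0]}' |tail -2; python3 st.py 614 -103 180 -70
```

```text
wrist_force: [-0.1, -0.2, -0.6]
width: 21.6
wrist_force: [0.1, 0.3, -1.8]
width: 21.8
wrist_force: [0.0, -0.6, -1.9]
width: 21.5
tcp [591.5 -59.1 291.6] yaw x deg -69.83 y axis [-0.004 -0.012 -1.   ] w 21.5 F [ 0.  -0.6 -1.9] t 23.25
dp cm [ 4.782 11.208  0.682]
yaw deg 0.17023761662125025
```

```bash
python3 -m inch '{"claw":[1.5,1.5,1.5,1.5,1.5],"dp":[[1.5,2,0.3],[2,3,0.3],[1.2,3,0],[0,2,0],[0,0,0]],"yaw":[0,0,0,0,0]}' 15|tail -2; python3 -m inch '{"claw":[1.5,1.5,1.5],"dp":[[0,0,0],[0,0,0],[0,0,0]],"yaw":[0,0,0]}' |tail -2; python3 st.py 613.2 -101.6 125 -70; python3 foot.py pot_yellow
```

```text
wrist_force: [0.0, 0.2, -1.3]
width: 21.7
wrist_force: [-0.1, -0.2, -1.0]
width: 21.8
tcp [613.4 -94.2 191.3] yaw x deg -69.29 y axis [-0.001 -0.01  -1.   ] w 21.8 F [-0.1 -0.2 -1. ] t 24.05
dp cm [ 0.628  6.637 -0.247]
yaw deg 0.7081008251139451
scene [613.  -98.8 123.2] 0.79 rel tcp [ -0.4  -4.6 -68.1]
side [615.9 -94.6 127.3] 0.76 rel tcp [  2.5  -0.4 -64. ]
wrist [613.9 -95.6 126.5] 0.81 rel tcp [  0.6  -1.4 -64.8]
```

```bash
python3 -m inch '{"claw":[1.5,1.5,1.5,1.5,1.5],"dp":[[0.3,1.5,-0.1],[0.3,2,-0.1],[0,2,0],[0,1.2,0],[0,0,0]],"yaw":[0.7,0,0,0,0]}' 15|tail -2; python3 -m inch '{"claw":[1.5,1.5,1.5],"dp":[[0,0,0],[0,0,0],[0,0,0]],"yaw":[0,0,0]}' |tail -2; python3 st.py 612.7 -100.6 90 -70; python3 foot.py pot_yellow; python3 ov.py b
```

```text
wrist_force: [-0.2, 0.2, -1.1]
width: 21.7
wrist_force: [0.2, 1.0, -0.7]
width: 21.3
tcp [ 613.1 -103.4  118.9] yaw x deg -70.28 y axis [-0.002 -0.01  -1.   ] w 21.3 F [ 0.2  1.  -0.7] t 25.15
dp cm [-0.302  2.889  0.077]
yaw deg -0.2800665546322989
scene [ 611.1 -105.4   48.8] 0.57 rel tcp [ -1.9  -2.  -70.1]
side [ 615.9 -102.9   52.8] 0.83 rel tcp [  2.8   0.6 -66.1]
wrist [ 612.4 -105.5   50.6] 0.66 rel tcp [ -0.7  -2.1 -68.3]
side tin [(array([ 661.9, -126.2,    6.4]), 0.41)]
side pot_middle [(array([ 609. , -154.7,    5.1]), 0.61)]
side pot_yellow [(array([ 613.4, -102.1,   50.1]), 0.9)]
side pot_orange [(array([550. , 281.6, 141. ]), 0.63)]
side pot_red [(array([ 563.7, -172.3,    3.1]), 0.93)]
side pot_blue [(array([ 601.7, -206.8,    5. ]), 0.82)]
side pot_green [(array([ 652.1, -182.6,    4.7]), 0.83)]
side pot_violet [(array([ 659.8, -133. ,    2.2]), 0.7)]
scene tin [(array([700.9,  20.9,  -2.5]), 0.29)]
scene pot_middle [(array([ 606.1, -160.9,    3. ]), 0.47)]
scene pot_yellow [(array([ 612.5, -102.7,   46.1]), 0.66)]
scene pot_orange [(array([552.2, 278.3, 136.8]), 0.75)]
scene pot_red [(array([ 5.501e+02,  2.794e+02, -3.000e-01]), 0.3)]
scene pot_blue [(array([ 603.5, -207.7,    6.9]), 0.49)]
scene pot_green [(array([ 6.513e+02, -1.831e+02,  6.000e-01]), 0.71)]
scene pot_violet [(array([ 655.6, -134.8,    5. ]), 0.71)]
```

View pics/b_side.png

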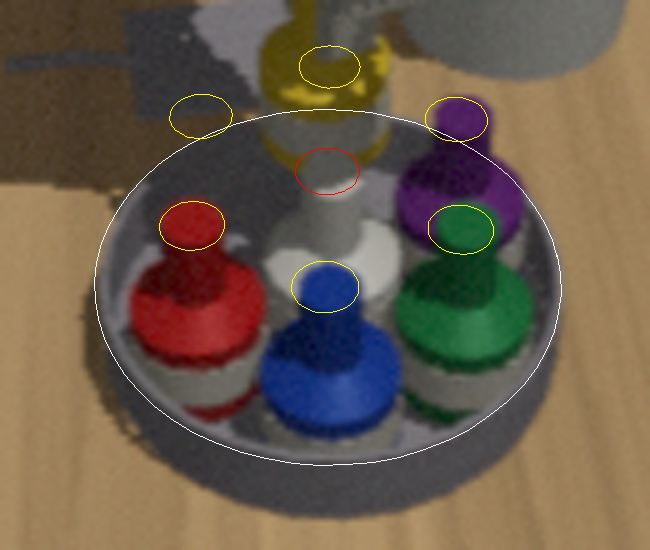

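View pics/b_scene.png

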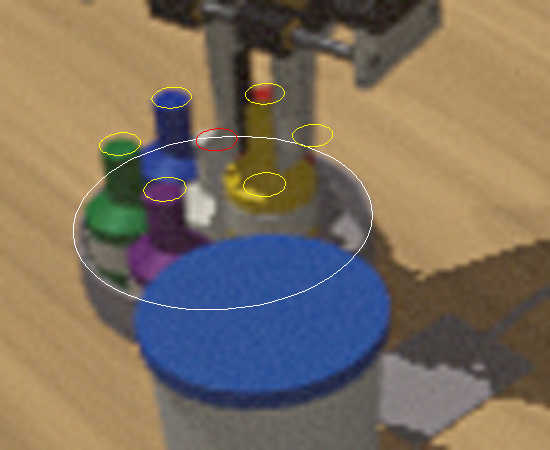

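```bash
python3 -m inch '{"claw":[1.5,1.5,1.5,1.5,1.5],"dp":[[-0.22,0,0],[0,0.8,0],[0,0.8,0],[0,0.4,0],[0,0,0]],"yaw":[0,0,0,0,0]}' 15|tail -2; python3 st.py 612.7 -101 72 -70
```

```text
wrist_force: [-0.1, -0.0, -1.0]
width: 21.5
tcp [ 611.2 -101.1   95.6] yaw x deg -70.27 y axis [-0.004 -0.01  -1.   ] w 21.5 F [-0.1 -0.  -1. ] t 26.85
dp cm [0.021 2.364 0.157]
yaw deg -0.27124576020557356
```

```bash
python3 -m inch '{"claw":[1.5,1.5,1.5,1.5,1.5],"dp":[[0,0.5,0.15],[0,0.5,0],[0,0.4,0],[0,0.3,0],[0,0,0]],"yaw":[0,0,0,0,0]}' 15|tail -2; python3 st.py 612.7 -101 72 -70
```

```text
wrist_force: [-0.1, -0.3, -1.9]
width: 21.7
tcp [ 612.5 -100.7   76.6] yaw x deg -70.28 y axis [-0.005 -0.009 -1.   ] w 21.7 F [-0.1 -0.3 -1.9] t 27.35
dp cm [0.028 0.464 0.01 ]
yaw deg -0.2753240771404535
```

```bash
for i in 1 2 3; do python3 -m inch '{"claw":[1.5,1.5],"dp":[[0,0.2,0],[0,0,0]],"yaw":[0,0]}' 8|sed -n '2p;4p'; done; python3 foot.py pot_yellow
```

```text
tcp_pos: [612.6, -100.8, 74.6]
wrist_force: [0.1, 1.3, -1.1]
tcp_pos: [613.6, -101.1, 73.7]
wrist_force: [0.4, 0.4, -1.3]
tcp_pos: [615.0, -101.2, 73.3]
wrist_force: [0.1, -0.2, -1.2]
scene [ 603.8 -159.7    6.8] 0.26 rel tcp [-11.2 -58.5 -66.5]
side [617.3 -99.    4.8] 0.82 rel tcp [  2.3   2.2 -68.5]
wrist [ 613.3 -103.1    3. ] 0.87 rel tcp [ -1.7  -1.9 -70.3]
```

```bash
for i in 1 2; do python3 -m inch '{"claw":[1.5,1.5,1.5],"dp":[[0,0.3,0],[0,0,0],[0,0,0]],"yaw":[0,0,0]}' 8|sed -n '2p;4p'; done; python3 st.py; python3 -c '
from h import *
shot("side","s11.png");shot("wrist","w11.png")'
```

```text
tcp_pos: [615.6, -101.2, 71.5]
wrist_force: [0.3, -0.9, 2.5]
tcp_pos: [616.3, -101.3, 69.6]
wrist_force: [0.3, -0.0, 1.8]
tcp [ 616.3 -101.3   69.6] yaw x deg -70.28 y axis [ 0.004 -0.011 -1.   ] w 21.8 F [ 0.3 -0.   1.8] t 28.85
```

View pics/w11.png

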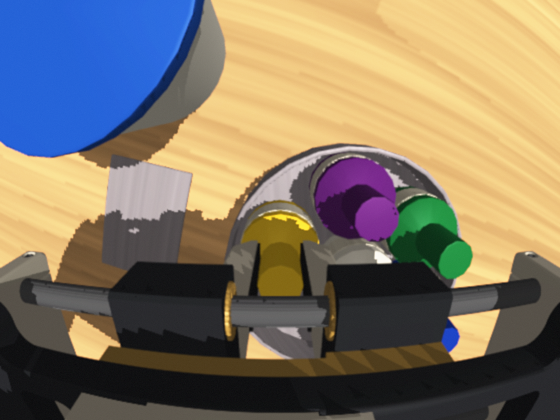

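Touchdown, with about 2 N upward. Yellow stands in the 84° place next to violet. Releasing.

```bash
python3 -m inch '{"claw":[2.6,3.2,3.4,3.4],"dp":[[0,0,0],[0,0,0],[0,0,0],[0,0,0]],"yaw":[0,0,0,0]}'|tail -3;python3 -m inch '{"claw":[3.4,3.4,3.4,3.4,3.4],"dp":[[0,-1,0],[0,-2,0],[0,-3,0],[0,-3,0],[0,-3,0]],"yaw":[0,0,0,0,0]}'|sed -n 1,2p; python3 st.py; python3 ov.py c
```

```text
eef_rot: [-0.576, 0.581, -0.404, 0.41]
wrist_force: [0.2, 0.2, 1.7]
width: 33.8
t: 29.85
tcp_pos: [611.4, -99.0, 188.2]
tcp [611.4 -99.  188.2] yaw x deg -70.29 y axis [-0.009 -0.008 -1.   ] w 34.3 F [ 0.  -0.4 -0.6] t 29.85
side tin []
side pot_middle [(array([ 608.4, -154.6,    8.5]), 0.72)]
side pot_yellow [(array([615.4, -99.7,   4.7]), 0.65)]
side pot_orange [(array([550.7, 281.1, 137.8]), 0.67)]
side pot_red [(array([ 568.3, -174.8,    6.5]), 0.86)]
side pot_blue [(array([ 604.5, -205.7,    4.8]), 0.75)]
side pot_green []
side pot_violet [(array([ 657.8, -129.9,    4.6]), 0.87)]
scene tin []
scene pot_middle [(array([ 607.9, -159.5,    5.7]), 0.64)]
scene pot_yellow []
scene pot_orange [(array([549.2, 274.5, 135.6]), 0.85)]
scene pot_red [(array([ 5.620e+02, -1.755e+02,  2.000e-01]), 0.58)]
scene pot_blue [(array([ 604.4, -210.4,    5.4]), 0.66)]
scene pot_green [(array([ 651.3, -184.1,    0.9]), 0.64)]
scene pot_violet [(array([ 656.6, -133. ,    4.6]), 0.51)]
```

View pics/c_side.png

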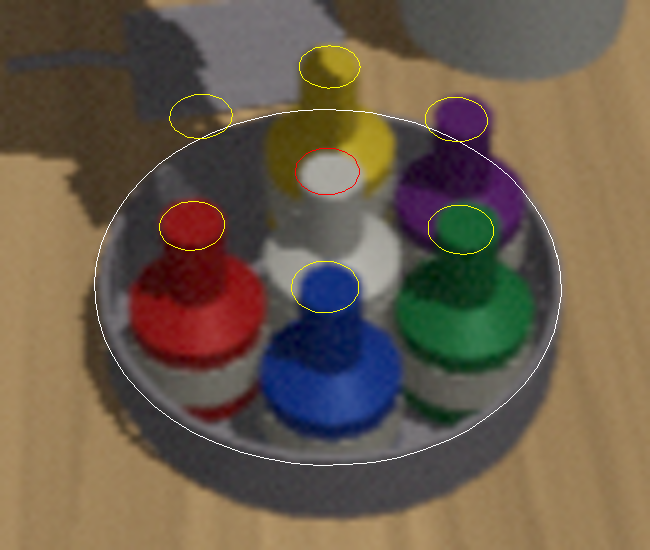

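View pics/c_scene.png

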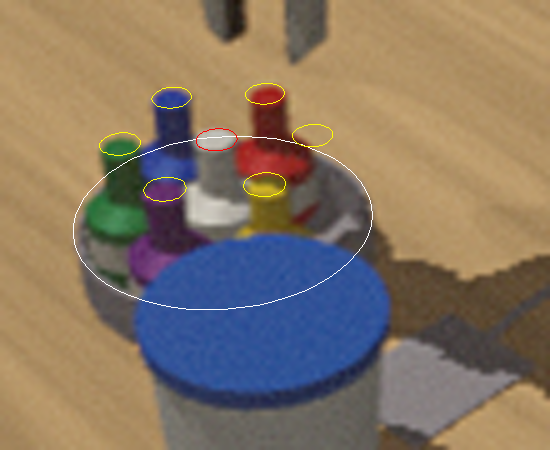

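Yellow stands on its mark with nothing else disturbed. Now orange.

```bash
python3 -m inch '{"claw":[3.6,3.6,3.6,3.6,3.6],"dp":[[0,-4,0],[0,-4,0],[-2,-1,0],[-4,0,0],[-4,0,0]],"yaw":[0,0,0,0,0]}'|sed -n 1,2p; python3 -m inch '{"claw":[3.6,3.6,3.6,3.6,3.6],"dp":[[-4,0,0.3],[-4,0,0.3],[-4,0,0.3],[-4,0,0.3],[-4,0,0.3]],"yaw":[0,0,0,0,0]}'|sed -n 1,2p; python3 st.py 522 269 250 -70
```

```text
t: 31.25
tcp_pos: [577.7, -5.1, 277.2]
t: 31.75
tcp_pos: [519.9, 197.9, 274.5]
tcp [519.9 197.9 274.5] yaw x deg -70.73 y axis [-0.012 -0.006 -1.   ] w 36.3 F [ 1.  -0.6  0.9] t 31.75
dp cm [-6.643  2.405  2.572]
yaw deg -0.7306316300797562
```

```bash
python3 -m inch '{"claw":[3.6,3.6,3.6,3.6,3.6],"dp":[[-1.5,0,0.8],[-1.5,0,0.8],[0,0.8,0],[0,0,0],[0,0,0]],"yaw":[0,0,0,0,0]}'|sed -n 1,2p; python3 -m inch '{"claw":[3.6,3.6,3.6],"dp":[[0,0,0],[0,0,0],[0,0,0]],"yaw":[0,0,0]}' |head -2;python3 st.py 522 269 245 -70
```

```text
t: 32.25
tcp_pos: [519.3, 239.6, 262.9]
t: 32.55
tcp_pos: [519.4, 237.5, 262.7]
tcp [519.4 237.5 262.7] yaw x deg -70.37 y axis [-0.016 -0.006 -1.   ] w 36.1 F [-0.5 -0.  -0.5] t 32.55
dp cm [-2.881  1.745  1.332]
yaw deg -0.3666402930760455
```

```bash
python3 -m inch '{"claw":[3.6,3.6,3.6,3.6,3.6],"dp":[[-1.4,0,0.6],[-1.3,0.5,0.6],[-0.2,1,0.1],[0,0,0],[0,0,0]],"yaw":[0,0,0,0,0]}'|sed -n 1,2p; python3 -m inch '{"claw":[3.6,3.6,3.6],"dp":[[0,0,0],[0,0,0],[0,0,0]],"yaw":[0,0,0]}' |head -2;python3 st.py 522 269 201.5 -70; python3 -c '
from h import *
shot("wrist","w12.png")'
```

```text
t: 33.05
tcp_pos: [522.1, 272.1, 246.0]
t: 33.35
tcp_pos: [522.0, 271.7, 245.8]
tcp [522.  271.7 245.8] yaw x deg -70.4 y axis [-0.016 -0.006 -1.   ] w 36.2 F [-0.2 -0.5  0.2] t 33.35
dp cm [ 0.255  4.429 -0.011]
yaw deg -0.3958892427803562
```

View pics/w12.png

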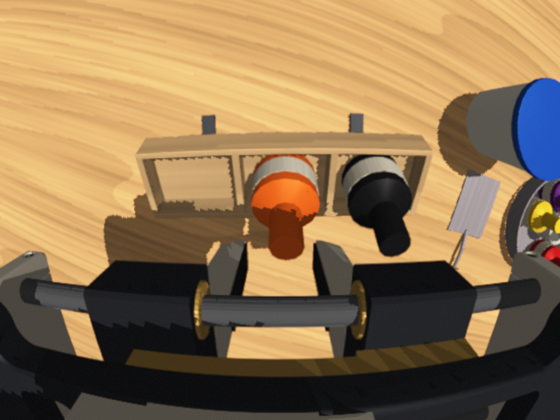

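The orange cap (286,245) is in line with the fingers, and black stays clear. Descend and grip.

```bash
python3 -m inch '{"claw":[3.6,3.6,3.6,3.6,3.6],"dp":[[0.25,1,0],[0,1.5,0],[0,1.3,0],[0,0.3,0],[0,0,0]],"yaw":[-0.4,0,0,0,0]}' |head -2; python3 -m inch '{"claw":[3.6,3.6,3.6],"dp":[[0,0,0],[0,0,0],[0,0,0]],"yaw":[0,0,0]}' |head -4;   python3 st.py 522 269 201.5 -70
```

```text
t: 33.9
tcp_pos: [521.8, 268.0, 200.2]
t: 34.2
tcp_pos: [521.8, 268.1, 200.4]
eef_rot: [-0.574, 0.585, -0.409, 0.402]
wrist_force: [-1.0, 0.0, -0.9]
tcp [521.8 268.1 200.4] yaw x deg -70.0 y axis [-0.018 -0.007 -1.   ] w 36.0 F [-1.   0.  -0.9] t 34.2
dp cm [-0.075 -0.115  0.046]
yaw deg -0.0027480786141325098
```

```bash
python3 -m inch '{"claw":[3,1.5,1.5,1.5,1.5],"dp":[[-0.06,-0.15,0],[0,0,0],[0,0,0],[0,0,0],[0,0,0]],"yaw":[0,0,0,0,0]}' 15|tail -2;python3 -m inch '{"claw":[1.5,1.5],"dp":[[0,0,0],[0,0,0]],"yaw":[0,0]}'|tail -2;   python3 st.py 522 269 201;python3 -m inch '{"claw":[1.5,1.5,1.5,1.5,1.5],"dp":[[0,-0.9,-0.42],[0,-0.9,-0.42],[0,-0.9,-0.42],[0,-0.9,-0.42],[0,0,0]],"yaw":[0,0,0,0,0]}'|tail -2; python3 st.py;python3 -c '
from h import *
shot("wrist","w13.png")'
```

```text
wrist_force: [0.2, 0.0, -1.7]
width: 21.3
wrist_force: [-0.9, -0.1, 0.0]
width: 21.6
tcp [521.9 269.  202.9] yaw x deg -70.0 y axis [-0.016 -0.006 -1.   ] w 21.6 F [-0.9 -0.1  0. ] t 34.9
dp cm [0.001 0.187 0.012]
wrist_force: [0.0, -0.7, -1.2]
width: 21.8
tcp [505.5 263.  243.2] yaw x deg -70.0 y axis [-0.016 -0.006 -1.   ] w 21.8 F [ 0.  -0.7 -1.2] t 35.4
```

View pics/w13.png

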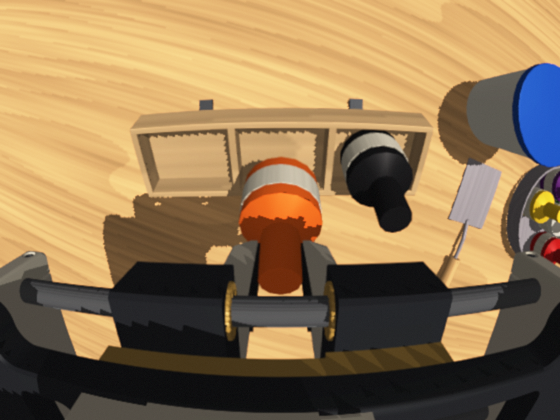

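```bash
python3 -m inch '{"claw":[1.5,1.5,1.5,1.5,1.5],"dp":[[0,-0.5,-1.5],[0,-0.5,-1.5],[-1,0,-1.5],[-1.5,1.5,-1],[-1,1.5,0]],"yaw":[0,0,0,0,0]}' 8|tail -2; python3 -m inch '{"claw":[1.5,1.5,1.5],"dp":[[0,0,0],[0,0,0],[0,0,0]],"yaw":[0,0,0]}' |tail -2; python3 st.py 440.4 276.5 189 -70;python3 -c '
from h import *
shot("wrist","w14.png")'
```

```text
wrist_force: [0.1, -0.5, -1.2]
width: 21.7
wrist_force: [0.2, -0.3, -1.6]
width: 22.0
tcp [440.2 276.6 221.1] yaw x deg -70.03 y axis [-0.017 -0.007 -1.   ] w 22.0 F [ 0.2 -0.3 -1.6] t 36.25
dp cm [0.014 3.214 0.073]
yaw deg -0.02712420064762
```

View pics/w14.png

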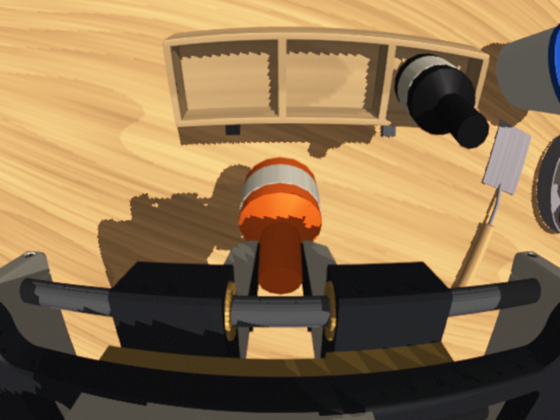

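```bash
python3 -m inch '{"claw":[1.5,1.5,1.5,1.5,1.5],"dp":[[0,1.5,0],[0,1.7,0.5],[0,0,0.7],[0,0,0.7],[0,0,0.7]],"yaw":[0,0,0,0,0]}' 8|tail -2; python3 -m inch '{"claw":[1.5,1.5,1.5,1.5,1.5],"dp":[[0,0,0.6],[0,0,0.5],[0,0,0],[0,0,0],[0,0,0]],"yaw":[0,0,0,0,0]}' |tail -2; python3 st.py 482.8 291.9 188 -70;python3 foot.py pot_orange
```

```text
wrist_force: [-1.0, -0.9, -1.7]
width: 22.0
wrist_force: [-0.7, 0.1, -1.8]
width: 21.7
tcp [479.5 289.  188.3] yaw x deg -70.16 y axis [-0.015 -0.007 -1.   ] w 21.7 F [-0.7  0.1 -1.8] t 37.3
dp cm [-0.156  0.023  0.411]
yaw deg -0.1602343968016271
scene [486.7 292.2 117. ] 0.82 rel tcp [  7.2   3.2 -71.2]
side [487.6 292.6 117.6] 0.81 rel tcp [  8.1   3.6 -70.7]
wrist [486.2 295.8 122.2] 0.79 rel tcp [  6.8   6.8 -66.1]
```

```bash
python3 -m inch '{"claw":[1.5,1.5,1.5,1.5,1.5],"dp":[[0,0,0.35],[0,0,0.25],[0,0,0],[0,0,0],[0,0,0]],"yaw":[0,0,0,0,0]}' 8|tail -2;  python3 st.py 482.8 291.9 188 -70;python3 foot.py pot_orange
```

```text
wrist_force: [-1.9, -1.3, -0.8]
width: 21.9
tcp [485.3 291.3 188.6] yaw x deg -70.15 y axis [-0.015 -0.007 -1.   ] w 21.9 F [-1.9 -1.3 -0.8] t 38.1
dp cm [-0.145  0.062 -0.217]
yaw deg -0.15269356480439455
scene [481.6 288.6 115.6] 0.63 rel tcp [ -3.7  -2.7 -73. ]
side [482.4 293.2 117.6] 0.76 rel tcp [ -2.9   2.  -70.9]
wrist [482.7 295.3 120.4] 0.61 rel tcp [ -2.7   4.  -68.1]
```

```bash
python3 -m inch '{"claw":[1.5,1.5,1.5,1.5,1.5],"dp":[[0,0,-1.5],[0,0,-1.5],[0,-2,-0.5],[0,-3,0],[0,-4,0]],"yaw":[0,0,0,0,0]}' 8|tail -2; python3 -m inch '{"claw":[1.5,1.5,1.5],"dp":[[0,-1.5,0],[0,0,0],[0,0,0]],"yaw":[0,0,0]}' 15|tail -2; python3 st.py 567 -122 290 -70; python3 foot.py pot_orange
```

```text
wrist_force: [0.7, 0.5, -0.3]
width: 22.1
wrist_force: [0.2, -0.0, -2.7]
width: 21.5
tcp [454.1 280.  295.8] yaw x deg -70.17 y axis [-0.011 -0.005 -1.   ] w 21.5 F [ 0.2 -0.  -2.7] t 39.2
dp cm [41.645  0.67  -3.008]
yaw deg -0.1711077639143923
scene [452.5 277.4 223. ] 0.71 rel tcp [ -1.6  -2.6 -72.8]
side [454.9 281.2 222.9] 0.74 rel tcp [  0.8   1.2 -72.9]
wrist [451.2 282.9 226.3] 0.79 rel tcp [ -2.9   2.9 -69.5]
```

```bash
python3 -m inch '{"claw":[1.5,1.5,1.5,1.5,1.5],"dp":[[2,0,0],[3,0,0],[4,0,-0.3],[4,0,-0.3],[4,0,-0.3]],"yaw":[0,0,0,0,0]}' 15|tail -2; python3 -m inch '{"claw":[1.5,1.5,1.5,1.5,1.5],"dp":[[4,0,-0.3],[4,0,-0.3],[4,0,-0.3],[4,0,-0.3],[3,0,-0.3]],"yaw":[0,0,0,0,0]}' |tail -2; python3 -m inch '{"claw":[1.5,1.5,1.5],"dp":[[1,0,0],[0,0,0],[0,0,0]],"yaw":[0,0,0]}' |tail -2; python3 st.py 567 -122 190 -70
```

```text
wrist_force: [1.7, 0.2, -1.9]
width: 21.4
wrist_force: [0.2, 0.7, -1.7]
width: 21.9
wrist_force: [0.7, 0.2, -1.4]
width: 21.6
tcp [556.5 -88.6 284.8] yaw x deg -69.97 y axis [-0.028 -0.005 -1.   ] w 21.6 F [ 0.7  0.2 -1.4] t 40.8
dp cm [3.539 9.466 0.104]
yaw deg 0.02551055506330613
```

```bash
python3 -m inch '{"claw":[1.5,1.5,1.5,1.5,1.5],"dp":[[1.5,2,0.1],[1.5,3,0],[0.4,3,0],[0,1.8,0],[0,0,0]],"yaw":[0,0,0,0,0]}' 15|tail -2; python3 -m inch '{"claw":[1.5,1.5,1.5],"dp":[[0,0,0],[0,0,0],[0,0,0]],"yaw":[0,0,0]}' |tail -2; python3 st.py 568 -122.5 125 -70; python3 foot.py pot_orange
```

```text
wrist_force: [-0.4, 0.6, -1.7]
width: 21.4
wrist_force: [0.7, 0.1, -1.3]
width: 21.2
tcp [ 568.5 -110.3  188.3] yaw x deg -69.25 y axis [-0.022 -0.004 -1.   ] w 21.2 F [ 0.7  0.1 -1.3] t 41.6
dp cm [ 1.147  6.33  -0.347]
yaw deg 0.7482158060532811
scene [ 569.8 -112.7  113.3] 0.85 rel tcp [  1.2  -2.5 -75. ]
side [ 567.1 -111.3  117.3] 0.69 rel tcp [ -1.4  -1.  -71. ]
wrist [ 567.  -107.4  117.8] 0.73 rel tcp [ -1.5   2.8 -70.5]
```

```bash
python3 -m inch '{"claw":[1.5,1.5,1.5,1.5,1.5],"dp":[[0.6,1.5,-0.2],[0.5,2,-0.1],[0,2,0],[0,0.8,0],[0,0,0]],"yaw":[0.7,0,0,0,0]}' 15|tail -2; python3 -m inch '{"claw":[1.5,1.5,1.5],"dp":[[0,0,0],[0,0,0],[0,0,0]],"yaw":[0,0,0]}' |tail -2; python3 st.py 568 -122.7 90 -70; python3 foot.py pot_orange; python3 ov.py d|grep zzz
```

```text
wrist_force: [-0.5, -0.4, -1.9]
width: 21.4
wrist_force: [0.4, -0.1, -1.7]
width: 21.1
tcp [ 567.6 -125.3  120.3] yaw x deg -70.26 y axis [-0.022 -0.005 -1.   ] w 21.1 F [ 0.4 -0.1 -1.7] t 42.7
dp cm [-0.223  3.025  0.195]
yaw deg -0.2629289921516147
scene [ 565.  -126.9   49. ] 0.63 rel tcp [ -2.6  -1.5 -71.3]
side [ 567.4 -123.9   50.1] 0.86 rel tcp [ -0.2   1.4 -70.2]
wrist [ 565.5 -123.6   51.4] 0.56 rel tcp [ -2.1   1.8 -68.9]
```

View pics/d_side.png

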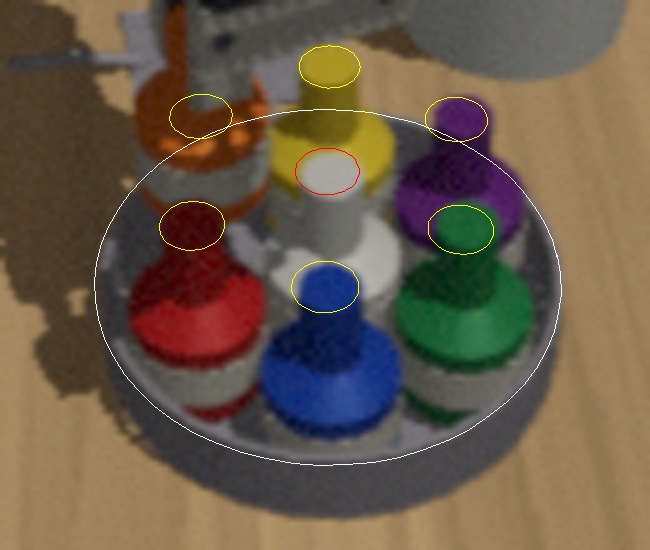

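View pics/d_scene.png

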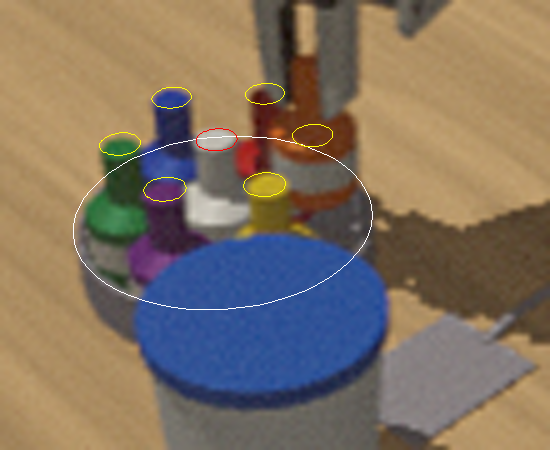

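```bash
python3 -m inch '{"claw":[1.5,1.5,1.5,1.5,1.5],"dp":[[-0.12,0,0.08],[0,0.8,0],[0,0.8,0],[0,0.4,0],[0,0,0]],"yaw":[0,0,0,0,0]}' 15|tail -2; python3 st.py 567.8 -124 90 -70;python3 -m inch '{"claw":[1.5,1.5,1.5,1.5,1.5],"dp":[[0,0.5,0],[0,0.5,0],[0,0.3,0],[0,0,0],[0,0,0]],"yaw":[0,0,0,0,0]}' 15|tail -2; python3 st.py 567.8 -124 72 -70
```

```text
wrist_force: [-0.5, 0.0, -2.1]
width: 21.3
tcp [ 566.5 -123.6   97. ] yaw x deg -70.25 y axis [-0.024 -0.004 -1.   ] w 21.3 F [-0.5  0.  -2.1] t 44.4
dp cm [0.088 0.699 0.12 ]
yaw deg -0.25498868780459816
wrist_force: [0.3, -0.5, -1.3]
width: 21.4
tcp [ 565.9 -123.6   82.4] yaw x deg -70.26 y axis [-0.025 -0.004 -1.   ] w 21.4 F [ 0.3 -0.5 -1.3] t 44.9
dp cm [0.106 1.037 0.19 ]
yaw deg -0.26349030509879867
```

```bash
python3 -m inch '{"claw":[1.5,1.5,1.5],"dp":[[0.1,0,0.22],[0,0,0],[0,0,0]],"yaw":[0,0,0]}' 15|sed -n '2p;4p'; python3 -m inch '{"claw":[1.5,1.5,1.5,1.5,1.5],"dp":[[0,0.3,0.04],[0,0.3,0],[0,0.2,0],[0,0,0],[0,0,0]],"yaw":[0,0,0,0,0]}' 10|sed -n '2p;4p';python3 foot.py pot_orange
```

```text
tcp_pos: [569.0, -123.9, 83.0]
wrist_force: [-0.6, 0.1, -1.9]
tcp_pos: [569.3, -123.8, 74.4]
wrist_force: [0.3, -0.7, 0.3]
scene [ 569.2 -126.4    3.5] 0.74 rel tcp [ -0.2  -2.6 -70.9]
side [ 659.3 -131.9    4.1] 0.73 rel tcp [ 89.9  -8.1 -70.3]
wrist [ 569.7 -121.4    7. ] 0.95 rel tcp [  0.4   2.4 -67.4]
```

```bash
for i in 1 2; do python3 -m inch '{"claw":[1.5,1.5,1.5],"dp":[[0,0.2,0],[0,0,0],[0,0,0]],"yaw":[0,0,0]}' 8|sed -n '2p;4p'; done; python3 -m inch '{"claw":[1.5,1.5],"dp":[[0,0.2,0],[0,0,0]],"yaw":[0,0]}' 8|sed -n '2p;4p'
```

```text
tcp_pos: [571.0, -123.9, 74.4]
wrist_force: [0.2, 0.1, -2.0]
tcp_pos: [571.7, -123.8, 73.3]
wrist_force: [-0.4, -0.9, 1.0]
tcp_pos: [572.4, -123.8, 72.6]
wrist_force: [0.3, 0.1, -1.4]
```

```bash
python3 st.py; python3 ov.py e; python3 -c '
from h import *
shot("wrist","w15.png")'
```

```text
tcp [ 572.4 -123.8   72.6] yaw x deg -70.25 y axis [-0.017 -0.005 -1.   ] w 22.1 F [ 0.3  0.1 -1.4] t 46.8
side tin [(array([706.2,  21.8,   1.6]), 0.42)]
side pot_middle [(array([ 608.3, -155.6,    4.7]), 0.57)]
side pot_yellow [(array([ 616.8, -101.5,    5.1]), 0.47)]
side pot_orange [(array([ 570.1, -121.6,    2.1]), 0.77)]
side pot_red [(array([ 561.4, -174.3,    8.4]), 0.93)]
side pot_blue [(array([ 607.6, -205.3,    4.1]), 0.68)]
side pot_green [(array([ 653.5, -181.9,    6.4]), 0.72)]
side pot_violet [(array([ 659.1, -129.9,    7.4]), 0.71)]
scene tin []
scene pot_middle [(array([ 609.5, -161.1,    6.7]), 0.66)]
scene pot_yellow []
scene pot_orange [(array([ 567.7, -125.4,    3.7]), 0.47)]
scene pot_red [(array([ 562.5, -175.1,   -2.3]), 0.56)]
scene pot_blue [(array([ 602.7, -211.1,    3.9]), 0.64)]
scene pot_green [(array([ 650.4, -180.7,    1.4]), 0.83)]
scene pot_violet [(array([ 651.1, -134.3,    1.2]), 0.68)]
```

View pics/e_side.png

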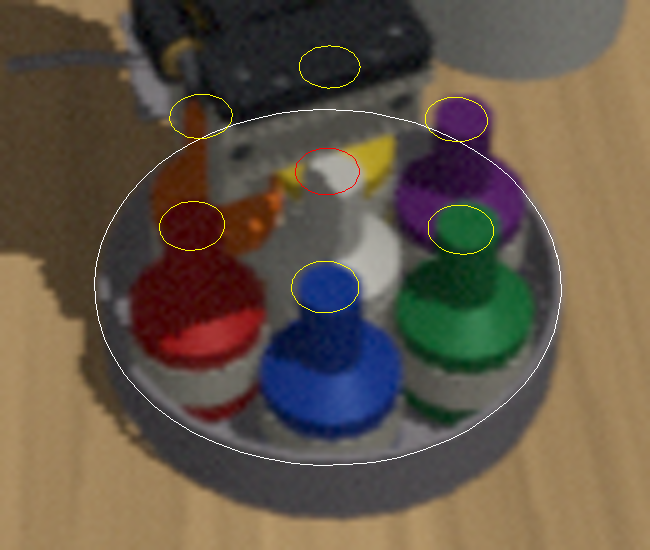

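View pics/e_scene.png

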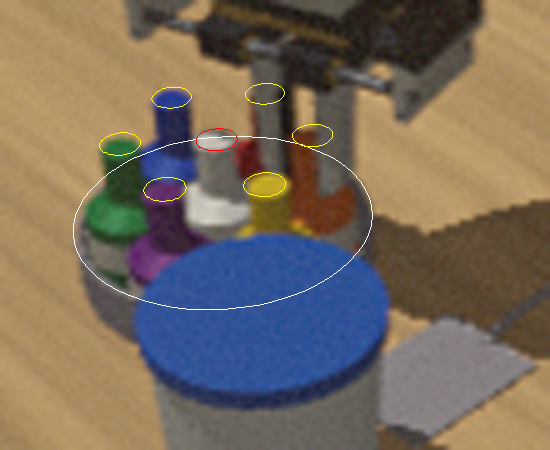

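View pics/w15.png

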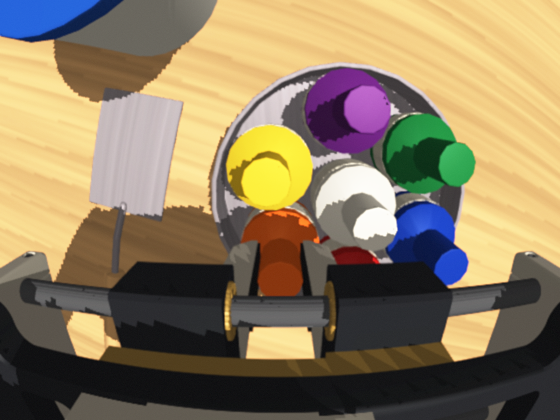

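Orange is in the last place, with its cap on the mark in both views. One more press to confirm contact before I release.

```bash
python3 -m inch '{"claw":[1.5,1.5,1.5],"dp":[[0,0.4,0],[0,0,0],[0,0,0]],"yaw":[0,0,0]}' 8|sed -n '2p;4p'; python3 -m inch '{"claw":[1.5,1.5],"dp":[[0,0.3,0],[0,0,0]],"yaw":[0,0]}' 8|sed -n '2p;4p'
```

```text
tcp_pos: [573.2, -123.5, 69.8]
wrist_force: [-0.3, 0.2, -1.4]
tcp_pos: [573.9, -123.4, 68.0]
wrist_force: [0.5, -0.6, -1.6]
```

```bash
python3 st.py; python3 foot.py pot_orange; python3 -c '
from h import *
c,M=shot("wrist","w16.png")
c,M=shot("side");cv2.imwrite("pics/s16z.png",cv2.resize(c["image"][230:370,210:370,::-1],None,fx=4.5,fy=4,interpolation=2))'
```

```text
tcp [ 573.9 -123.4   68. ] yaw x deg -70.24 y axis [-0.013 -0.004 -1.   ] w 21.4 F [ 0.5 -0.6 -1.6] t 48.25
scene [ 570.7 -126.6    1.6] 0.66 rel tcp [ -3.2  -3.2 -66.4]
side [ 566.3 -123.3    2. ] 0.84 rel tcp [ -7.6   0.1 -66. ]
wrist [ 568.8 -122.3    8.5] 0.78 rel tcp [ -5.1   1.  -59.5]
```

View pics/w16.png

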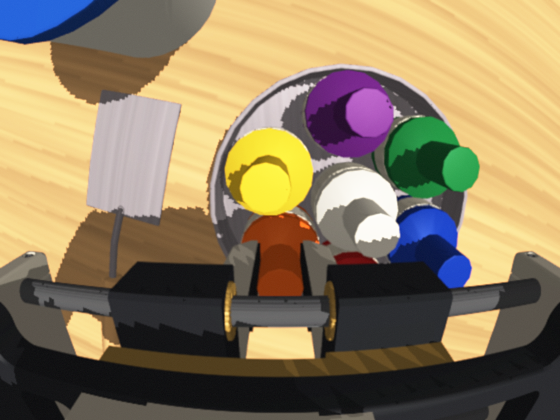

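View pics/s16z.png

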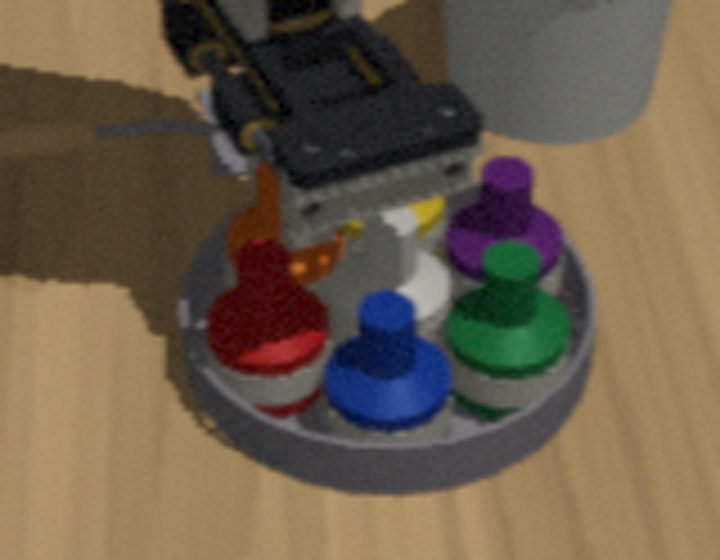

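```bash
python3 -m inch '{"claw":[1.5,1.5,1.5],"dp":[[0,0,-0.2],[0,0,-0.2],[0,0,0]],"yaw":[0,0,0]}' 3|sed -n '2p;4p'; python3 -m inch '{"claw":[2.4,2.6,3.0,3.2,3.2],"dp":[[0,0,0],[0,0,0],[0,0,0],[0,0,0],[0,0,0]],"yaw":[0,0,0,0,0]}'|sed -n '2p;4,5p'; python3 foot.py pot_orange
```

```text
tcp_pos: [570.7, -124.8, 68.6]
wrist_force: [-0.6, 1.6, -0.7]
tcp_pos: [569.5, -125.1, 67.7]
wrist_force: [-0.0, 0.4, 0.4]
width: 31.8
scene [ 5.682e+02 -1.276e+02  3.000e-01] 0.46 rel tcp [ -1.3  -2.4 -67.4]
side [ 568.  -121.5    2.7] 0.66 rel tcp [ -1.5   3.6 -65. ]
wrist [ 565.3 -122.5    6.2] 0.67 rel tcp [ -4.2   2.7 -61.5]
```

```bash
python3 -m inch '{"claw":[3.2,3.2,3.2,3.2,3.2],"dp":[[0,-0.8,0],[0,-2,0],[0,-3,0],[0,-3.5,0],[0,-3,0]],"yaw":[0,0,0,0,0]}'|sed -n 1,2p; python3 -m inch '{"claw":[3.2,3.2,3.2,3.2,3.2],"dp":[[0,-3,0],[-3,-1,0],[-4,0,0],[-3,0,0],[0,0,0]],"yaw":[0,0,0,0,0]}'|sed -n 1,4p; python3 ov.py f; python3 -c '
from h import *
shot("wrist","w17.png");shot("side","s17.png")'
```

```text
t: 50.25
tcp_pos: [567.5, -123.3, 190.5]
t: 50.75
tcp_pos: [537.5, -28.1, 244.3]
eef_rot: [-0.575, 0.581, -0.409, 0.406]
wrist_force: [0.4, 1.1, -0.8]
side tin []
side pot_middle [(array([ 607.6, -157.2,    4.8]), 0.9)]
side pot_yellow [(array([ 615.9, -100.6,    4.9]), 0.93)]
side pot_orange [(array([ 567.5, -122.5,    4.6]), 0.71)]
side pot_red [(array([ 564.1, -171.1,    4.4]), 0.95)]
side pot_blue [(array([ 602.2, -206.4,    4.4]), 0.9)]
side pot_green [(array([ 654. , -182.6,    4.9]), 0.83)]
side pot_violet [(array([ 660.5, -131.7,    4.7]), 0.57)]
scene tin []
scene pot_middle [(array([ 606.5, -159.9,    3.3]), 0.64)]
scene pot_yellow []
scene pot_orange [(array([ 566.7, -126.2,    1.9]), 0.58)]
scene pot_red [(array([ 560.5, -178. ,   -3.4]), 0.46)]
scene pot_blue [(array([ 603.1, -207.8,    4.7]), 0.42)]
scene pot_green [(array([ 6.490e+02, -1.833e+02, -4.000e-01]), 0.54)]
scene pot_violet [(array([ 657.9, -134.9,    3.9]), 0.47)]
```

View pics/f_side.png

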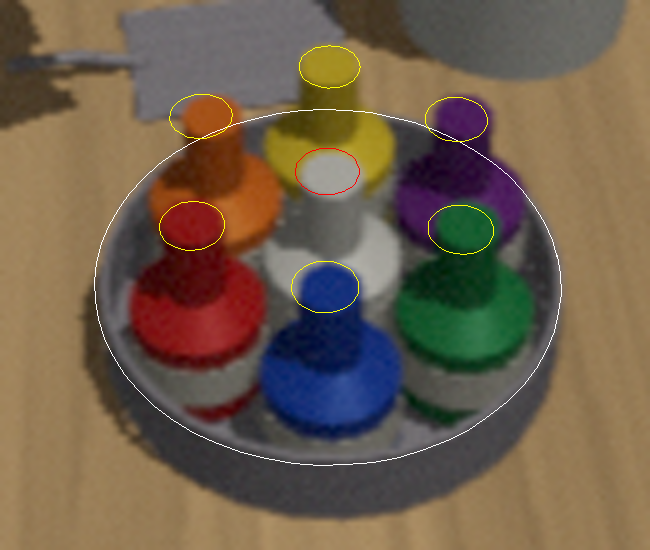

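View pics/f_scene.png

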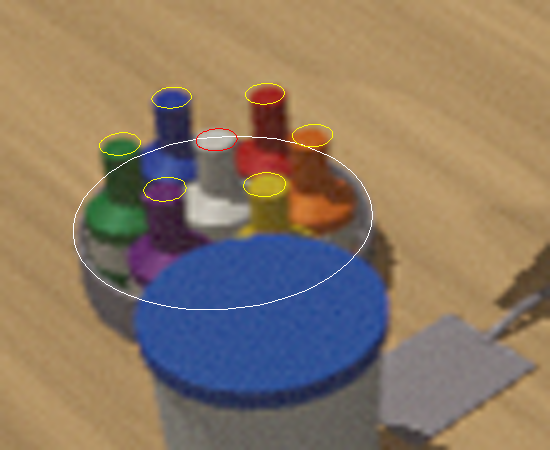

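View pics/s17.png

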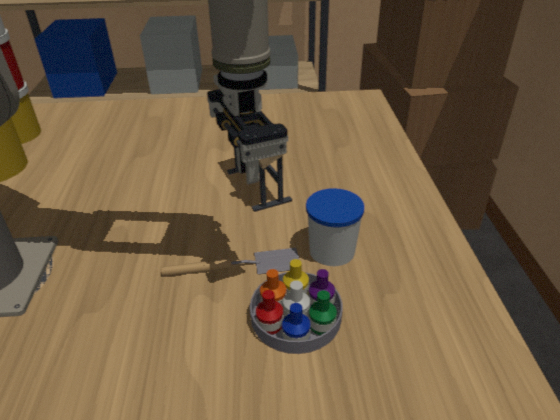

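View pics/w17.png

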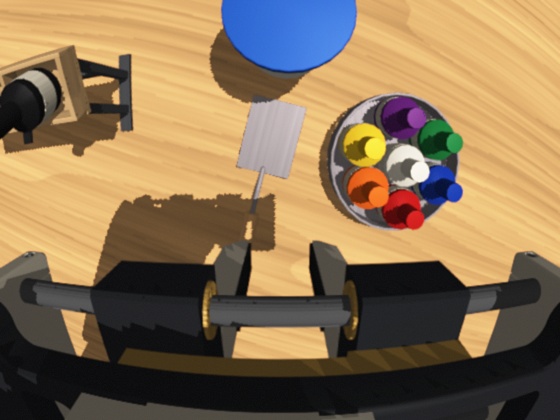

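All seven pots stand upright on the tin floor at z≈4, six around white. The tin, pail, spatula and black bottle are in place, and the gripper is clear. Handing in.

```bash
python3 -m inch '{"claw":[3.2,3.2,3.2],"dp":[[0,0,0],[0,0,0],[0,0,0]],"yaw":[0,0,0]}'|head -2; python3 -c '
from cell import *
print(sign_off())'
```

```text
t: 52.05
tcp_pos: [537.9, -30.8, 242.9]
the job is handed in; nothing more can be done
None
```

All seven pots now stand upright on the tin's floor, six around the white one. I handed the job in at about 52 s of the 72 s allowed; it reported no verdict.

- **White:** I lifted it slightly and set it down in the middle before touching the other two.
- **Yellow and orange:** I gripped each by the cap and lifted it out of its bay along its own axis. The tool cannot tilt, so I pushed each pot's lower body lightly against the rack's front edge to bring it upright. I then lowered each into its free place and released it on the floor.

**Last checks:**
- In the side and scene views all seven cap tops lie on their marks. Orange is about 2 mm inward, within the play.
- The network put six of the pots' undersides at about 4 to 5 mm height, as they should be. It missed yellow in the scene view, but the side view put it at 5 mm. The scene view put four undersides (orange, red, green, white) 1 to 7 mm low.
- The tin rim still matches its starting position in both views. The pail and spatula look unmoved, and the black bottle is still in its bay.

**What did not go cleanly:**
- While I set orange down, the force reading did not rise clearly on contact. I pressed on a few millimetres and the cap slid a little in the pads before I released it.
- The network did not find the tin itself in the last pictures, so I judged the tin from the rim overlay.

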